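Drive the worn bushings out of the drill jig and tip them into the scrap tin

ROBOT

A 6-joint arm with a two-finger parallel gripper is mounted at the origin on a cart in front of the work surface, level with it; the furniture and walls round the work are solid. World frame = base frame: x ahead of the robot, y to its left, z up, the work surface at z = 0. Lengths are in m, angles in rad, forces in N, time in s.
With the tool pointing down it reaches from about 0.375 to 0.9 m from the base axis. Payload 3.1 kg.
Tool frame: the origin (TCP) lies midway between the tips of the shut fingers; the grasp point (between the pads) lies 19 mm behind it (grip_depth is the distance from the TCP to the grasp point, in m); y points along the fingers, z is the direction in which the jaws open and shut, and the axes are right-handed (so a half turn about y gives the same grasp; the last joint's range is limited). The gripper opens to 85 mm and grips with 20 to 120 N. Pads are 22 mm wide; open, the fingers measure 114 mm over their backs; the gripper's body (76 mm by 85 mm) begins 54 mm behind the grasp point. The pads swing forward as they close: fully open they stand 13 mm farther back than shut.
Start: joints at [0.962, 0.527, 1.433, -0, 1.181, -0.178], TCP at [0.261, 0.568, 0.231] pointing down, gripper open.
Joint ranges: [-3.08, 3.08], [-0.75, 2.2], [0.22, 2.44], [-1.43, 4.57], [0, 2.65], [-2.85, 2.85]. Speed limits (rad/s): [2.79, 2.79, 3.14, 3.14, 3.14, 3.14].

INTERFACE

Orientations are given as a unit quaternion [x, y, z, w].
In Python, from station import sense, snapshot, camera_model, sign_off, grip_depth gives the robot as it stands.
- The arm moves only by the tool play_rows, never from a script. Its argument "deltas" is a list of rows, each a list of 6 numbers: the shift along the tool's x, y, z in m, then the turn, a rotation vector about the tool's x, y, z in rad. A call has 1 to 12 rows; each row is the pose to reach, as a shift and turn from the pose commanded when the call began, along the tool's axes at that moment; what a row does not reach only later rows make up. A row lasts 1/10 s, in which the tool goes at most 50 mm and 8.59 degrees, less where a joint would pass 70% of its speed; a pose out of reach is approached as far as the arm can. A call with a gripper value outside its range is refused whole. "gripper" is the finger opening in m, from 0 to 0.0854, set as the call begins (left out, the last holds). The fingers move at their own pace and stop on an object; "force" is the grip in N (left out, the last holds). Time passes only in rows, so rows that repeat a pose let the fingers close. It gives the time, the measured TCP pose, the force and the opening at its end, in the units of the state.
- sense(): the state, without advancing time (a new reading comes with each control period).
- snapshot(name): name is "side" or "top" or "wrist"; returns the picture (384x512x3 uint8, red, green, blue); there is no depth.
- camera_model(name): a dict with "fx", "fy", "cx", "cy" (pixels), "camera_from_world" (4x4, takes a point from world to camera coordinates). Camera axes: x right, y up, looking along -z (the intrinsics and any distortion apply to the point x, -y, -z); pixel columns grow to the right and rows downward; lengths in m; the calibration is good to about 2 mm. A picture is of the moment at which its call begins: read the wrist's pose just before it. camera_model takes no time and is no camera call; for the wrist camera it gives the pose at the moment of the call.
- sign_off(): hands the job in, once; it reports no verdict.
The state is a dict: "t": time; "q": joint angles; "qd": joint speeds; "tau": joint torques, N m; "tcp_pos": TCP position; "tool_rot": TCP orientation; "force": force on the tool from outside, world axes, zero at the start; "ft_torque": the same for the moment, N m; "finger_gap": opening from 0.0 (shut) to 1.0 (fully open).
Only numpy, scipy, OpenCV 4.12 (cv2) and the standard library are available. Lean on these libraries where they do the work, as an engineer would, in place of code of your own. Each camera call takes 0.05 s, during which the arm holds its last target.

TASK

With the drift, push every worn bushing that is still in the drill jig right through to the back, so that it drops into the catch tray. Then, with the tin from the rubber mat slid in under the lip of the tray, lift the tray by its handle until all the bushings have run over the lip into the tin, and lower it gently all the way down without letting it fall. At the end the drift lies back in its rest the way it lay, the tin with all the bushings in it (any that went astray too) stands back on the middle of the mat, and the loose screwdriver, sanding block and pliers are where they were.

Things in the scene. Friction and masses are not known exactly. Their poses are not given: they have to be found in the camera images.
- stand: Knock-out stand, fixed: 12 mm steel base (x -37 to 105, y -60 to 82 mm), upright aluminium drill jig (114 wide, 36 thick, top at 108 mm), blue catch tray close behind it. Origin on the bench under the middle of the jig's front face; x level through the jig, front (robot side) to back; y left along the jig towards the tray's lip. Two clamp feet before the jig at y +-44 mm, to x -23, 28 mm high.
- bore_1 (a point): Centre of the front mouth of bore 1, a level through bore along the stand's x: -42 mm along the stand's y, 88 mm above the bench, 17.5 mm wide, 36 mm long. It may hold a bushing or be empty. Half-way along it an 8 mm ball on a spring (about 3 to 5 N) presses on the bushing from above; in an empty bore it stands out 2.5 mm from the top.
- bore_2 (a point): Centre of the front mouth of bore 2, a level through bore along the stand's x: -14 mm along the stand's y, 88 mm above the bench, 17.5 mm wide, 36 mm long. It may hold a bushing or be empty. Half-way along it an 8 mm ball on a spring (about 3 to 5 N) presses on the bushing from above; in an empty bore it stands out 2.5 mm from the top.
- bore_3 (a point): Centre of the front mouth of bore 3, a level through bore along the stand's x: 14 mm along the stand's y, 88 mm above the bench, 17.5 mm wide, 36 mm long. It may hold a bushing or be empty. Half-way along it an 8 mm ball on a spring (about 3 to 5 N) presses on the bushing from above; in an empty bore it stands out 2.5 mm from the top.
- bore_4 (a point): Centre of the front mouth of bore 4, a level through bore along the stand's x: 42 mm along the stand's y, 88 mm above the bench, 17.5 mm wide, 36 mm long. It may hold a bushing or be empty. Half-way along it an 8 mm ball on a spring (about 3 to 5 N) presses on the bushing from above; in an empty bore it stands out 2.5 mm from the top.
- bushing_1_center (a point): Centre of brass bushing 1: a sleeve 16 mm in diameter, 22 mm long (x is its axis), 8 mm hole, 30 g. It starts in bore 1, its front face about 6 mm inside the front mouth, held by the sprung ball; pushing it takes about 5 to 10 N. Once its centre is past the jig's back face (x = 36 mm in the stand) it tips out and drops about 20 mm into the tray. None if absent.
- bushing_2_center (a point): Centre of brass bushing 2: a sleeve 16 mm in diameter, 22 mm long (x is its axis), 8 mm hole, 30 g. It starts in bore 2, its front face about 6 mm inside the front mouth, held by the sprung ball; pushing it takes about 5 to 10 N. Once its centre is past the jig's back face (x = 36 mm in the stand) it tips out and drops about 20 mm into the tray. None if absent.
- bushing_3_center (a point): Centre of brass bushing 3: a sleeve 16 mm in diameter, 22 mm long (x is its axis), 8 mm hole, 30 g. It starts in bore 3, its front face about 6 mm inside the front mouth, held by the sprung ball; pushing it takes about 5 to 10 N. Once its centre is past the jig's back face (x = 36 mm in the stand) it tips out and drops about 20 mm into the tray. None if absent.
- bushing_4_center (a point): Centre of brass bushing 4: a sleeve 16 mm in diameter, 22 mm long (x is its axis), 8 mm hole, 30 g. It starts in bore 4, its front face about 6 mm inside the front mouth, held by the sprung ball; pushing it takes about 5 to 10 N. Once its centre is past the jig's back face (x = 36 mm in the stand) it tips out and drops about 20 mm into the tray. None if absent.
- drift_grip (a point): Drift: straight steel rod 160 mm long, 0.16 kg. This point lies on its axis at its balance, where to grip it: in the dark body, 16 mm across its flats, which reaches from 65 mm behind to 25 mm ahead of this point; then the bright round nose, 12 mm in diameter, to 95 mm ahead. x points along the rod to the nose, y to the side, z up as it lies in its rest.
- drift_tip (a point): Centre of the flat end of the drift's 12 mm nose, 95 mm ahead of drift_grip.
- drift_rest: Wooden rest of the drift, fixed: board 160 x 50 x 10 mm, origin on the bench, x along the drift to its nose. The drift lies in it with its axis 36 mm above the bench, drift_grip near x = 20 mm, y = 0. Two saddles, 46 mm wide, each with a notch 22 mm wide and 12 mm deep: x -40 to -24 mm (notch floor at 28 mm, for the body) and x 74 to 90 mm (floor at 30 mm, for the nose).
- tin_center (a point): Empty open tin of sheet steel, 100 mm long (x), 64 mm wide (y), 36 mm high, walls 3 mm, 0.18 kg, standing loose on the mat. This is its middle, 18 mm above its underside. It can be gripped across its width.
- mat: Dark rubber mat, 150 (x) x 130 (y) mm, 2 mm thick, fixed flat on the bench; origin under its middle. The tin stands on it at the start and belongs back there, its middle within about 3 cm of the mat's.
- tin_place (a point): Where the middle of the tin's underside belongs on the bench: past the right end of the stand, under the tray's lip, the tin's length along the stand's y (either way round). Fixed to the stand at x 68, y -120 mm; the tin's end then stands 10 mm clear of the base. The lip hangs over it, 60 mm above the bench. The tin may stand about 8 mm off this.
- tray_hinge (a point): Middle of the tray's hinge line, 63 mm above the bench, -66 mm along the stand's y and 68 mm behind the jig's front face; the hinge axis runs along the stand's x. The lip reaches 22 mm past it over the tin.
- tray_handle (a point): Grip point on the middle of the tray's black handle, a bar 14.4 mm thick that sticks out 66 mm from the tray's left end, away from the lip; 176 mm from the hinge line, about 62 mm above the bench when down. It can be pinched from above across its width (along the stand's x), and turns between the fingers as the tray rises. y points along the handle, away from the lip.
- tray (a joint): Angle of the catch tray: 0 down on its stop (its floor then falls 0.06 rad away from the lip, so parts stay in), 1.1 fully raised. Lifting the handle raises it; let go, it falls back. Tray 0.3 kg, 132 mm long behind the hinge, 46 mm wide inside. Bushings may roll out from about 0.15 or slide out only near 0.8 or more.
- driver_pt (a point): A bystander: stubby green screwdriver, 130 mm long; this is its middle.
- sanding_pt (a point): A bystander: black and grey sanding block, 110 x 58 x 30 mm; this is its middle.
- pliers_pt (a point): A bystander: blue needle-nose pliers, 160 mm long; this is their middle.

How it is judged:
On the way, in this order (a step that is already met when the one before it is completed fails the run):
1. every bushing has been pushed out of the jig into the catch tray (x of bushing_1_center in the frame of stand between 0.044 and 0.092 m and y of bushing_1_center in the frame of stand between -0.09 and 0.068 m and z of bushing_1_center in the frame of stand between 0.05 and 0.08 m and x of bushing_2_center in the frame of stand between 0.044 and 0.092 m and y of bushing_2_center in the frame of stand between -0.09 and 0.068 m and z of bushing_2_center in the frame of stand between 0.05 and 0.08 m and x of bushing_3_center in the frame of stand between 0.044 and 0.092 m and y of bushing_3_center in the frame of stand between -0.09 and 0.068 m and z of bushing_3_center in the frame of stand between 0.05 and 0.08 m and x of bushing_4_center in the frame of stand between 0.044 and 0.092 m and y of bushing_4_center in the frame of stand between -0.09 and 0.068 m and z of bushing_4_center in the frame of stand between 0.05 and 0.08 m), for 0.2 s.
2. the tray is tipped up and every bushing has run out of it over the lip (value of joint tray above 0.15 rad and y of each of bushing_1_center, bushing_2_center, bushing_3_center, bushing_4_center in the frame of stand below -0.07 m), for 0.05 s.
At the end, for the whole second after the job is handed in: Every bushing lies inside the tin, which stands upright on the mat (within 0.15 rad, its middle within 35 mm of the mat's); the tray is down (under 0.03 rad); the drift lies in the notches of its rest the way it lay (within 10 mm sideways, about 20 mm lengthwise, 0.12 rad) (x of bushing_1_center in the frame of tin_center between -0.047 and 0.047 m and y of bushing_1_center in the frame of tin_center between -0.029 and 0.029 m and z of bushing_1_center in the frame of tin_center between -0.016 and 0.018 m and x of bushing_2_center in the frame of tin_center between -0.047 and 0.047 m and y of bushing_2_center in the frame of tin_center between -0.029 and 0.029 m and z of bushing_2_center in the frame of tin_center between -0.016 and 0.018 m and x of bushing_3_center in the frame of tin_center between -0.047 and 0.047 m and y of bushing_3_center in the frame of tin_center between -0.029 and 0.029 m and z of bushing_3_center in the frame of tin_center between -0.016 and 0.018 m and x of bushing_4_center in the frame of tin_center between -0.047 and 0.047 m and y of bushing_4_center in the frame of tin_center between -0.029 and 0.029 m and z of bushing_4_center in the frame of tin_center between -0.016 and 0.018 m and angle between tin_center's own z axis and vertical below 0.15 rad and height (world z) of tin_center between 0.016 and 0.024 m and horizontal distance between tin_center and mat below 0.035 m and value of joint tray below 0.03 rad and x of drift_grip in the frame of drift_rest between 0 and 0.045 m and y of drift_grip in the frame of drift_rest between -0.01 and 0.01 m and z of drift_grip in the frame of drift_rest between 0.03 and 0.042 m and angle between the x axis of drift_grip and the x axis of drift_rest, either way round below 0.12 rad); the robot touches nothing.
It fails at once if the tray was let fall or slammed (it came down faster than 1.5 rad/s) (velocity of joint tray below -1.5 rad/s).
It fails at once if a bystander was pushed about (more than 4 cm): driver (distance of driver_pt from where it was at the start of the episode above 0.04 m).
It fails at once if a bystander was pushed about (more than 4 cm): sanding (distance of sanding_pt from where it was at the start of the episode above 0.04 m).
It fails at once if a bystander was pushed about (more than 4 cm): pliers (distance of pliers_pt from where it was at the start of the episode above 0.04 m).
Of bushing_1, bushing_2, bushing_3, bushing_4 only 2 to 4 are there at a start; the rules pass over those that are not, and their reading is None.
At some moment in a run one of tin, drift may be knocked a few centimetres aside while the robot is not near it.
It also fails if it takes over 210 s, if anything falls off the work surface, if the arm or the gripper's body presses on something with over 40 N, if the wrist force passes 120 N, or if a joint passes its speed limit or range.

## Working session

There is one attempt and no reset: what is moved stays moved. The work goes in short steps, Python scripts to look and compute and a tool call to move; the robot and the scene stay as the last step left them, time stands still between calls to the robot, and variables do not carry over. Pictures are saved under pics/ and viewed, and the job is handed in when it is done.

Besides the shell and the picture viewer there is one more tool, called after "Request:" by a JSON object that holds its "api" and its "payload". play_rows: Moves the arm, as the interface text tells. Its arguments: {"type":"object","properties":{"deltas":{"type":"array"},"gripper":{"type":"number"},"force":{"type":"number"}},"required":["deltas"]}

```bash
ls; mkdir -p pics; python3 - <<'E'
from station import *
import cv2
print(sense()); print(grip_depth)
for n in ("side","top","wrist"):
    m=camera_model(n); print(n,m)
    cv2.imwrite(f"pics/{n}0.png",snapshot(n)[:,:,::-1])
E
```

```text
pics
{'t': 0.0, 'q': array([ 9.61458477e-01,  5.28413033e-01,  1.43393326e+00,  3.46826558e-05,
        1.18140911e+00, -1.78517641e-01]), 'qd': array([-0.00035512, -0.0007905 , -0.00121952,  0.00087693, -0.00032938,
        0.00131483]), 'tau': array([-2.75239599e-04, -4.42347622e+01, -1.78022039e+01, -1.94510535e-04,
        8.46285751e-03, -1.19452420e-05]), 'tcp_pos': array([0.26055908, 0.56729177, 0.23035643]), 'tool_rot': array([ 0.69146503, -0.15145114,  0.15084323, -0.69006158]), 'force': array([-0.1648337 ,  1.43122965,  0.14939529]), 'ft_torque': array([-0.07947906, -0.00569423,  0.00395133]), 'finger_gap': 0.9964191726725955}
0.0187
side {'fx': 450.0814568187716, 'fy': 450.0814568187716, 'cx': 252.91867852020565, 'cy': 196.44699975470738, 'camera_from_world': array([[-9.93912432e-01, -1.10167803e-01,  1.06445596e-03,
         5.01027436e-01],
       [ 4.53276876e-02, -4.00093295e-01,  9.15352804e-01,
        -1.02949818e-01],
       [-1.00416526e-01,  9.09828781e-01,  4.02651352e-01,
        -1.50592343e+00],
       [ 0.00000000e+00,  0.00000000e+00,  0.00000000e+00,
         1.00000000e+00]])}
top {'fx': 414.90727258146495, 'fy': 414.90727258146495, 'cx': 259.3570029318632, 'cy': 192.18413453045358, 'camera_from_world': array([[-0.02808112, -0.99930883, -0.02435818,  0.02418623],
       [ 0.98942952, -0.03125517,  0.1416063 , -0.5121031 ],
       [-0.14226974, -0.02012423,  0.98962333, -1.40992482],
       [ 0.        ,  0.        ,  0.        ,  1.        ]])}
wrist {'fx': 300.006278815967, 'fy': 300.006278815967, 'cx': 255.17914759605324, 'cy': 192.60385081601282, 'camera_from_world': array([[ 0.41695665,  0.90892142, -0.00300089, -0.62257426],
       [-0.87089104,  0.39856123, -0.28757214,  0.03718412],
       [-0.26018444,  0.12251857,  0.95775428, -0.38056542],
       [ 0.        ,  0.        ,  0.        ,  1.        ]])}
```

View pics/side0.png

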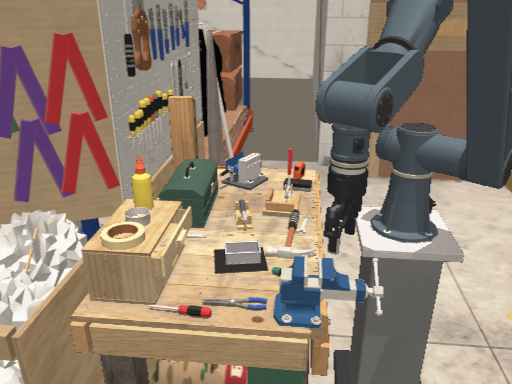

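View pics/top0.png

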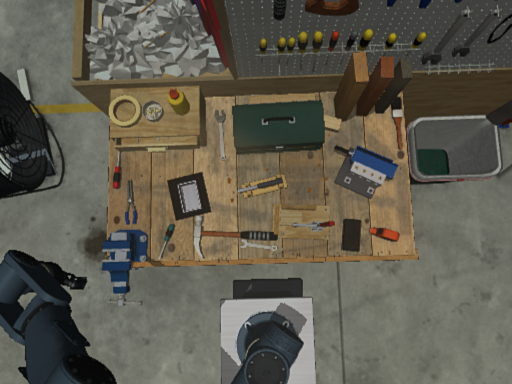

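View pics/wrist0.png

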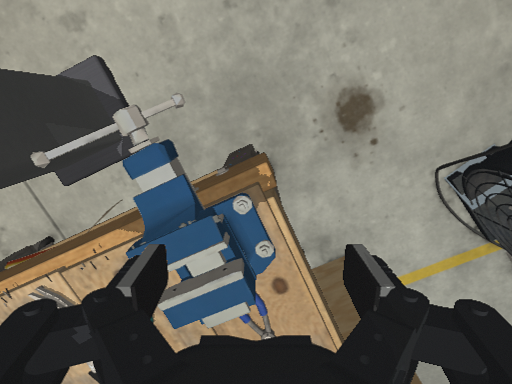

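```bash
python3 - <<'E'
import cv2
a=cv2.imread("pics/top0.png"); b=cv2.imread("pics/side0.png")
cv2.imwrite("pics/t_a.png",cv2.resize(a[130:265,260:420],None,fx=4.8,fy=4.4,interpolation=cv2.INTER_CUBIC)[:600])
cv2.imwrite("pics/t_b.png",cv2.resize(a[150:265,100:300],None,fx=4,fy=4,interpolation=cv2.INTER_CUBIC))
cv2.imwrite("pics/s_a.png",cv2.resize(b[140:300,190:345],None,fx=3.7,fy=3.7,interpolation=cv2.INTER_CUBIC))
E
```

```text
(no output)
```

View pics/t_a.png

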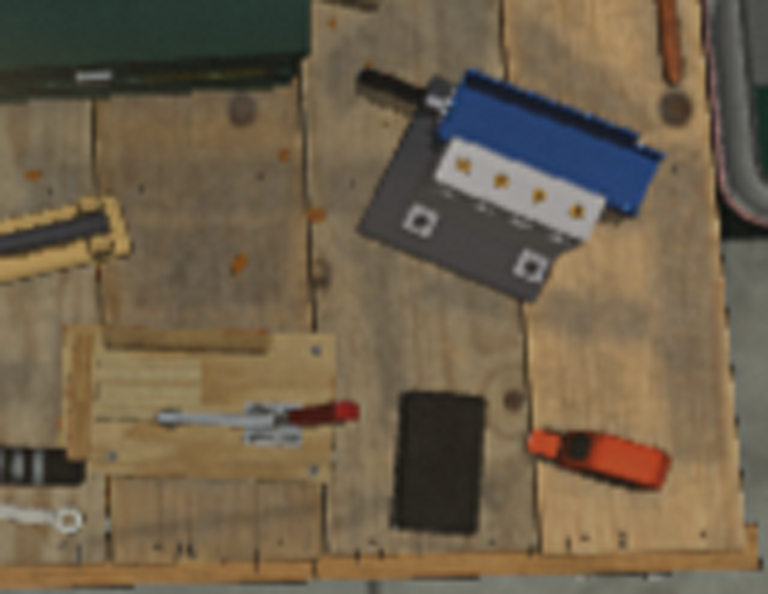

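View pics/t_b.png

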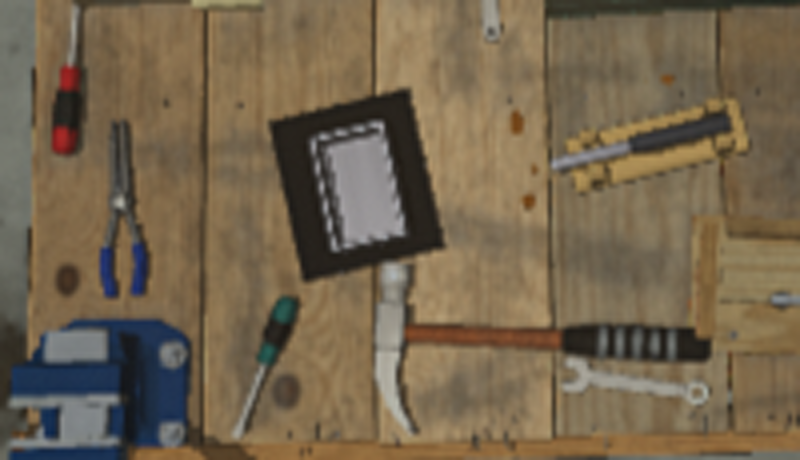

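View pics/s_a.png

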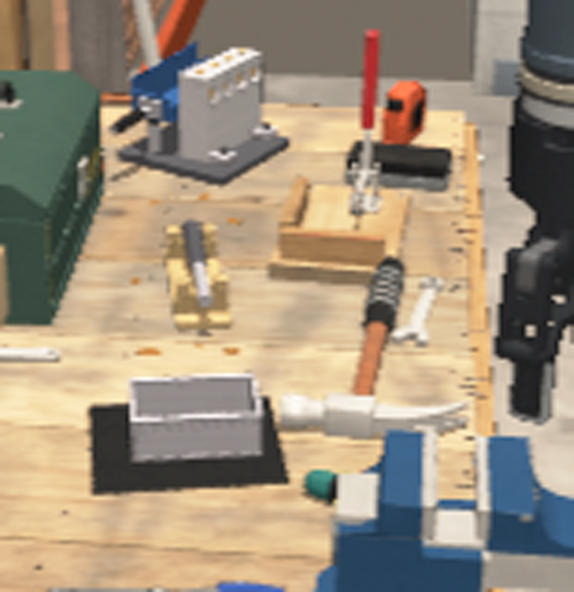

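```bash
cat > h.py <<'E'
import numpy as np, cv2
from station import *
from scipy.spatial.transform import Rotation as R
def ray(m,u,v):
    T=m["camera_from_world"];Rm=T[:3,:3];c=-Rm.T@T[:3,3]
    d=Rm.T@np.array([(u-m["cx"])/m["fx"],-(v-m["cy"])/m["fy"],-1.])
    return c,d
def pix(m,u,v,z):
    c,d=ray(m,u,v); return c+d*(z-c[2])/d[2]
def proj(m,p):
    T=m["camera_from_world"];q=T[:3,:3]@np.array(p)+T[:3,3]
    return m["cx"]+m["fx"]*q[0]/-q[2], m["cy"]-m["fy"]*q[1]/-q[2]
def pose(): 
    s=sense(); return s["tcp_pos"],R.from_quat(s["tool_rot"])
def down(yaw):
    """tool y down; tool z (jaw opening) horizontal at angle yaw in world"""
    z=np.array([np.cos(yaw),np.sin(yaw),0]);y=np.array([0,0,-1.]);x=np.cross(y,z)
    return R.from_matrix(np.column_stack([x,y,z]))
def delta(p,r,p0=None,r0=None):
    if p0 is None: p0,r0=pose()
    return np.round(np.r_[r0.inv().apply(np.array(p)-p0),(r0.inv()*r).as_rotvec()],4)
E
python3 - <<'E'
from h import *
p,r=pose(); print(r.as_matrix().round(3))
m=camera_model("top")
def A(u,v,z): return pix(m,260+(u+.5)/4.8-.5,130+(v+.5)/4.4-.5,z)[:2].round(4)
def B(u,v,z): return pix(m,100+(u+.5)/4-.5,150+(v+.5)/4-.5,z)[:2].round(4)
for n,u,v,z in [("jig F+",435,180,.108),("jig F-",588,240,.108),("jig B+",450,138,.108),("jig B-",607,200,.108),("base l",358,230,.012),("base b",530,302,.012),("foot+",420,221,.028),("foot-",530,266,.028),("handle end",362,75,.062),("sand",440,462,.03),("box l",62,460,.03)]: print(n,A(u,v,z))
for n,u,v,z in [("mat",271,122,.002),("mat",408,88,.002),("mat",445,243,.002),("mat",305,280,.002),("tin",308,137,.036),("tin",382,121,.036),("tin",410,235,.036),("tin",335,252,.036),("drift tip",553,165,.036),("drift tail",728,120,.036),("driver",265,365,.01),("pliers",120,210,.01),("hammer head top",400,265,.03),("hammer end",708,345,.03)]: print(n,B(u,v,z))
E
```

```text
[[ 0.909 -0.001  0.418]
 [-0.418 -0.001  0.909]
 [-0.    -1.    -0.002]]
jig F+ [ 0.5654 -0.2962]
jig F- [ 0.5163 -0.3981]
jig B+ [ 0.5974 -0.3085]
jig B- [ 0.5463 -0.4132]
base l [ 0.5446 -0.2568]
base b [ 0.4823 -0.3791]
foot+ [ 0.5478 -0.2996]
foot- [ 0.5091 -0.377 ]
handle end [ 0.6599 -0.2581]
sand [ 0.3565 -0.3024]
box l [ 0.3659 -0.0323]
mat [0.572 0.34 ]
mat [0.5991 0.2158]
mat [0.4577 0.184 ]
mat [0.4284 0.3091]
tin [0.5514 0.2989]
tin [0.5636 0.2335]
tin [0.4621 0.2097]
tin [0.4492 0.2753]
drift tip [0.5197 0.0838]
drift tail [ 0.5546 -0.0702]
driver [0.3541 0.3426]
pliers [0.4952 0.4731]
hammer head top [0.4367 0.2196]
hammer end [ 0.3596 -0.0462]
```

```bash
python3 - <<'E'
from h import *
p,r=pose(); T=camera_model("wrist")["camera_from_world"]; Rm=T[:3,:3];c=-Rm.T@T[:3,3]
print("cam in tool",r.inv().apply(c-p).round(4)); print("axes in tool (x,y,-z)",[r.inv().apply(v).round(3) for v in (Rm[0],Rm[1],-Rm[2])])
t=down(np.radians(12.8))
print(delta([.54,0.0,.30],t))
E
```

```text
cam in tool [-0.0742 -0.1428 -0.001 ]
axes in tool (x,y,-z) [array([-0.001,  0.001,  1.   ]), array([-0.958,  0.288, -0.001]), array([ 0.288,  0.958, -0.001])]
[ 4.908e-01 -6.890e-02 -3.990e-01  1.700e-03  9.165e-01  5.000e-04]
```

Request:
{"api": "play_rows", "payload": {"deltas": [[0.49,-0.07,-0.4,0,0.917,0],[0.49,-0.07,-0.4,0,0.917,0],[0.49,-0.07,-0.4,0,0.917,0],[0.49,-0.07,-0.4,0,0.917,0],[0.49,-0.07,-0.4,0,0.917,0],[0.49,-0.07,-0.4,0,0.917,0],[0.49,-0.07,-0.4,0,0.917,0],[0.49,-0.07,-0.4,0,0.917,0],[0.49,-0.07,-0.4,0,0.917,0],[0.49,-0.07,-0.4,0,0.917,0],[0.49,-0.07,-0.4,0,0.917,0],[0.49,-0.07,-0.4,0,0.917,0]]}}

```text
t: 1.35
tcp_pos: [0.5236, 0.0303, 0.2974]
tool_rot: [-0.552, 0.442, -0.441, 0.552]
force: [0.4, 0.5, -0.1]
finger_gap: 1.0
```

Request:
{"api": "play_rows", "payload": {"deltas": [[0,0,0,0,0,0],[0,0,0,0,0,0]]}}

```text
t: 1.55
tcp_pos: [0.5233, 0.0312, 0.2969]
tool_rot: [0.552, -0.442, 0.442, -0.552]
force: [-0.9, 1.3, 0.4]
finger_gap: 1.003
```

```bash
python3 - <<'E'
from h import *
print(sense()); m=camera_model("wrist"); im=snapshot("wrist"); np.save("m1.npy",m["camera_from_world"])
cv2.imwrite("pics/w1.png",im[:,:,::-1])
E
```

```text
{'t': 1.55, 'q': array([-1.54082339e-01,  3.15356473e-01,  1.59958752e+00,  4.58325519e-04,
        1.22767427e+00, -3.74176196e-01]), 'qd': array([ 0.04667484, -0.01349245,  0.03649063,  0.0050411 ,  0.0041721 ,
        0.00054053]), 'tau': array([-1.24064304e+00, -3.45089149e+01, -1.92639685e+01, -9.45430691e-02,
       -1.11423607e-01, -1.50976778e-02]), 'tcp_pos': array([0.52328824, 0.03118672, 0.29693651]), 'tool_rot': array([ 0.55190199, -0.44249597,  0.44171511, -0.55180546]), 'force': array([-0.90229344,  1.30077999,  0.39455187]), 'ft_torque': array([ 0.01944424, -0.00722269,  0.03691027]), 'finger_gap': 1.0031052773214293}
```

View pics/w1.png

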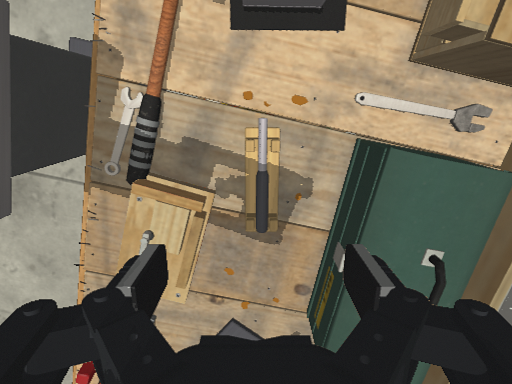

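```bash
python3 - <<'E'
from h import *
m=camera_model("wrist"); m["camera_from_world"]=np.load("m1.npy")
im=cv2.imread("pics/w1.png"); hsv=cv2.cvtColor(im,cv2.COLOR_BGR2HSV)
crop=im[105:245,230:295]; cv2.imwrite("pics/w1c.png",cv2.resize(crop,None,fx=4.2,fy=4.2,interpolation=cv2.INTER_NEAREST))
for v in range(114,238,6):
    row=im[v,240:290].astype(int); sat=row.max(1)-row.min(1); w=np.where(sat<22)[0]+240
    print(v,w.min() if len(w) else None,w.max() if len(w) else None,len(w))
E
```

```text
114 None None 0
120 259 267 9
126 259 267 9
132 259 266 8
138 258 267 10
144 259 266 8
150 259 266 8
156 258 265 8
162 258 265 8
168 258 266 9
174 257 267 11
180 256 267 12
186 256 282 14
192 256 287 15
198 256 285 17
204 256 287 15
210 256 289 20
216 256 267 12
222 256 267 12
228 256 267 12
234 None None 0
```

View pics/w1c.png

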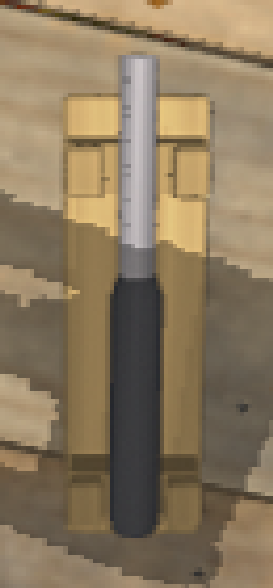

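```bash
python3 - <<'E'
from h import *
m=camera_model("wrist"); m["camera_from_world"]=np.load("m1.npy")
tip=pix(m,263.1,118.2,.036); tail=pix(m,261.3,232.7,.038)
print(tip,tail,np.linalg.norm(tip-tail))
d=(tip-tail)[:2]; a=np.arctan2(d[1],d[0]); print("yaw",np.degrees(a),a); d/=np.linalg.norm(d)
g=tip[:2]-.095*d; g2=tail[:2]+.065*d; print("grip",g,g2)
# rest board corners z .01
c=[pix(m,230+x/4.2,105+y/4.2,z)[:2] for x,y,z in ((66,96,.04),(208,96,.04),(68,532,.04),(205,532,.04))]
print(np.round(c,4)); 
G=(g+g2)/2
p,r=pose(); print("jaw now",np.degrees(np.arctan2(*r.as_matrix()[[1,0],2])))
t=down(a-np.pi/2); print(delta([*G,.20],t),delta([*G,.036-.0187],t))
E
```

```text
[0.52016885 0.08500027 0.036     ] [ 0.55422913 -0.07340338  0.038     ] 0.16203647482597375
yaw 102.13508983564505 1.7825935994522002
grip [ 0.5401395  -0.00787692] [ 0.54056501 -0.00985582]
[[ 0.5006  0.0682]
 [ 0.5437  0.0779]
 [ 0.5323 -0.0757]
 [ 0.5784 -0.0654]]
jaw now 12.72132423836646
[ 0.0443  0.0967  0.0084  0.0015  0.0102 -0.0011] [ 0.0445  0.2794  0.0087  0.0015  0.0102 -0.0011]
```

```bash
python3 - <<'E'
from h import *
o=np.array([.541,-.347]); a=np.radians(-25.7); ex=np.array([np.cos(a),np.sin(a)])
t=down(np.radians(64.3)); print(delta([*(o-.04*ex),.26],t))
E
```

```text
[ 3.493e-01  3.650e-02 -9.680e-02  9.000e-04 -9.002e-01 -1.700e-03]
```

Request:
{"api": "play_rows", "payload": {"deltas": [[0.35,0.036,-0.097,0,-0.9,0],[0.35,0.036,-0.097,0,-0.9,0],[0.35,0.036,-0.097,0,-0.9,0],[0.35,0.036,-0.097,0,-0.9,0],[0.35,0.036,-0.097,0,-0.9,0],[0.35,0.036,-0.097,0,-0.9,0],[0.35,0.036,-0.097,0,-0.9,0],[0.35,0.036,-0.097,0,-0.9,0],[0.35,0.036,-0.097,0,-0.9,0],[0.35,0.036,-0.097,0,-0.9,0],[0.35,0.036,-0.097,0,-0.9,0],[0.35,0.036,-0.097,0,-0.9,0]]}}

```text
t: 2.8
tcp_pos: [0.5064, -0.3282, 0.2615]
tool_rot: [-0.689, 0.156, -0.156, 0.69]
force: [-0.1, -0.6, -0.3]
finger_gap: 0.997
```

```bash
python3 - <<'E'
from h import *
s=sense();print(s["tcp_pos"],s["q"],abs(s["qd"]).max()); m=camera_model("wrist"); im=snapshot("wrist"); np.save("m2.npy",m["camera_from_world"])
cv2.imwrite("pics/w2.png",im[:,:,::-1])
cv2.imwrite("pics/w2c.png",cv2.resize(im[60:310,110:440,::-1],None,fx=2.4,fy=2.4,interpolation=cv2.INTER_CUBIC))
E
```

```text
[ 0.50640115 -0.32820675  0.26151423] [-7.60186524e-01  4.66199864e-01  1.45380802e+00  3.05472588e-04
  1.22217539e+00 -1.88595437e+00] 0.00667043410055991
```

View pics/w2.png

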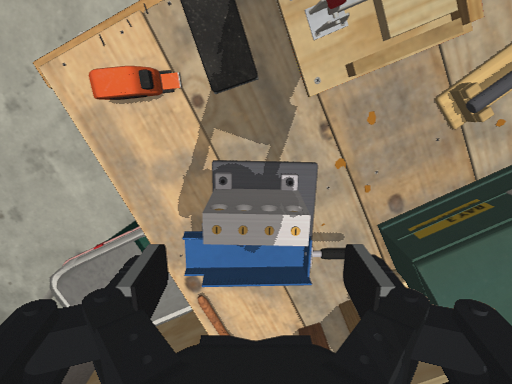

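View pics/w2c.png

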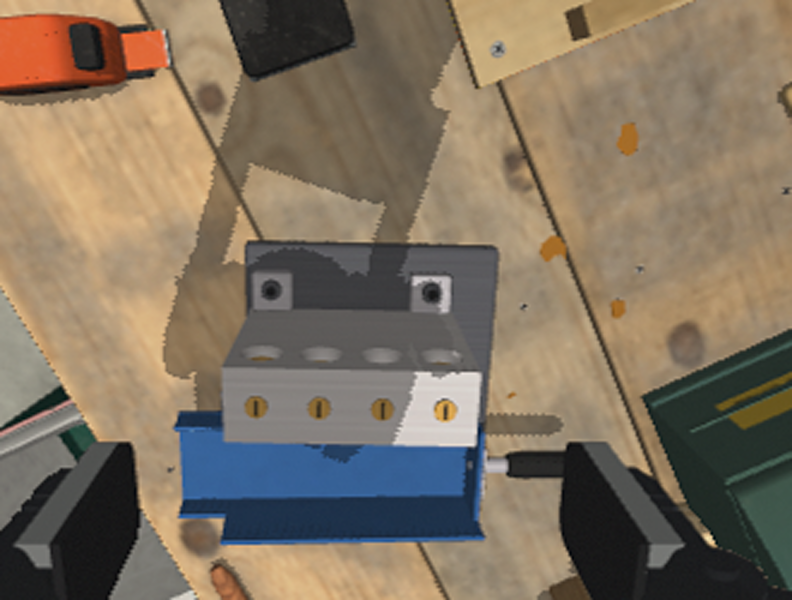

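```bash
python3 - <<'E'
from h import *
m=camera_model("wrist"); m["camera_from_world"]=np.load("m2.npy")
P=lambda u,v,z: pix(m,110+(u+.5)/2.4-.5,60+(v+.5)/2.4-.5,z)[:2]
pts=[("F-",223,368,.108,0,-57),("F+",483,371,.108,0,57),("B-",223,442,.108,36,-57),("B+",477,446,.108,36,57),("base-",246,241,.012,-37,-60),("base+",497,246,.012,-37,82),("s1",256,407,.108,18,-42),("s2",318,408,.108,18,-14),("s3",382,410,.108,18,14),("s4",445,411,.108,18,42)]
W=np.array([P(u,v,z) for _,u,v,z,_,_ in pts]); L=np.array([[a,b] for *_,a,b in pts])/1000
Wc=W-W.mean(0);Lc=L-L.mean(0); U,S,V=np.linalg.svd(Lc.T@Wc); Rm=(U@V).T
t=W.mean(0)-Rm@L.mean(0); print("origin",t,"yaw",np.degrees(np.arctan2(Rm[1,0],Rm[0,0])))
for n,w,l in zip(pts,W,L): print(n[0],((w-(Rm@l+t))*1000).round(1), w.round(4))
print("handle",P(540,464,.062))
E
```

```text
origin [ 0.54079603 -0.34475165] yaw -26.416268042293826
F- [0.4 0.5] [ 0.5158 -0.3953]
F+ [-0.   0.9] [ 0.5661 -0.2928]
B- [-0.4 -0.5] [ 0.5473 -0.4123]
B+ [0.2 0.6] [ 0.5986 -0.3091]
base- [-0.6  1.9] [ 0.4804 -0.3801]
base+ [-1.7 -1.4] [ 0.5424 -0.2563]
s1 [ 0.3 -0.4] [ 0.5385 -0.3908]
s2 [ 0.1 -0.8] [ 0.5508 -0.3661]
s3 [ 0.8 -0.4] [ 0.564  -0.3407]
s4 [ 0.9 -0.3] [ 0.5765 -0.3154]
handle [ 0.64735135 -0.28496014]
```

```bash
cat >> h.py <<'E'
SO=np.array([.5410,-.3448]); SY=np.radians(-26.4)
EX=np.array([np.cos(SY),np.sin(SY)]); EY=np.array([-np.sin(SY),np.cos(SY)])
def S(x,y,z): return np.r_[SO+x*EX+y*EY,z]
def inS(p): d=np.array(p[:2])-SO; return np.r_[d@EX,d@EY,p[2]]
E
python3 - <<'E'
from h import *
t=down(np.radians(12.2)); print(delta([.5403,-.0088,.2],t))
E
```

```text
[-1.071e-01  6.170e-02  3.031e-01 -1.000e-04  9.126e-01 -2.000e-04]
```

Request:
{"api": "play_rows", "payload": {"deltas": [[-0.107,0,0.303,0,0.913,0],[-0.107,0,0.303,0,0.913,0],[-0.107,0,0.303,0,0.913,0],[-0.107,0,0.303,0,0.913,0],[-0.107,0,0.303,0,0.913,0],[-0.107,0,0.303,0,0.913,0],[-0.107,0,0.303,0,0.913,0],[-0.107,0.06,0.303,0,0.913,0],[-0.107,0.06,0.303,0,0.913,0],[-0.107,0.06,0.303,0,0.913,0]]}}

```text
t: 3.85
tcp_pos: [0.539, -0.0102, 0.1998]
tool_rot: [0.551, -0.446, 0.443, -0.549]
force: [-0.4, -1.0, -0.3]
finger_gap: 0.999
```

```bash
python3 - <<'E'
from h import *
m=camera_model("wrist"); im=snapshot("wrist"); np.save("m3.npy",m["camera_from_world"])
cv2.imwrite("pics/w3.png",im[:,:,::-1])
t=down(np.radians(12.2)); print(pose()[0],delta([.5403,-.0088,.0173],t))
print([proj(m,p) for p in ([.5403-.095*np.cos(1.784),-.0088+.095*np.sin(1.784),.036],[.5403,-.0088,.036])])
p=pose()[0]
print(proj(m,p),proj(m,[.5403,-.0088,.0]))
E
```

```text
[ 0.54046201 -0.01104336  0.20128715] [-0.0021  0.184   0.0006  0.0014 -0.0028 -0.0005]
[(np.float64(299.70228067807363), np.float64(86.75142367420706)), (np.float64(258.79576585221236), np.float64(174.2101671162726))]
(np.float64(260.2538727115299), np.float64(250.39187264791644)) (np.float64(258.5930054369772), np.float64(167.16354628329432))
```

View pics/w3.png

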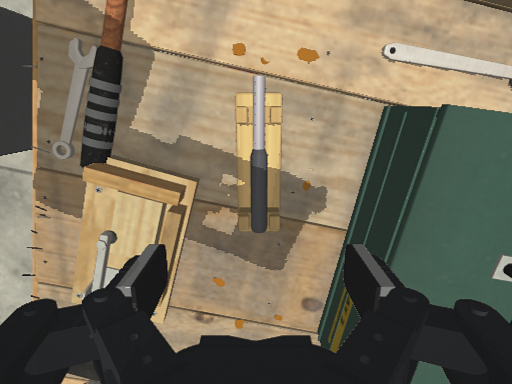

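Request:
{"api": "play_rows", "payload": {"deltas": [[-0.002,0.05,0,0,-0.003,0],[-0.002,0.1,0,0,-0.003,0],[-0.002,0.13,0,0,-0.003,0],[-0.002,0.15,0,0,-0.003,0],[-0.002,0.165,0,0,-0.003,0],[-0.002,0.175,0,0,-0.003,0],[-0.002,0.183,0,0,-0.003,0],[-0.002,0.183,0,0,-0.003,0]], "gripper": 0.045, "force": 80}}

```text
t: 4.7
tcp_pos: [0.5408, -0.0096, 0.0184]
tool_rot: [-0.55, 0.444, -0.444, 0.55]
force: [-0.5, 0.3, -0.1]
finger_gap: 0.525
```

Request:
{"api": "play_rows", "payload": {"deltas": [[0,0,0,0,0,0],[0,0,0,0,0,0],[0,0,0,0,0,0],[0,0,0,0,0,0],[0,0,0,0,0,0],[0,0,0,0,0,0]], "gripper": 0.0, "force": 90}}

```text
t: 5.3
tcp_pos: [0.5411, -0.0093, 0.0194]
tool_rot: [-0.55, 0.443, -0.445, 0.551]
force: [-0.4, -1.1, 6.5]
finger_gap: 0.173
```

```bash
python3 - <<'E'
from h import *
s=sense(); print(s); im=snapshot("wrist"); cv2.imwrite("pics/w4.png",im[:,:,::-1])
E
```

```text
{'t': 5.3, 'q': array([-2.23613002e-01,  7.51898182e-01,  1.78855492e+00, -2.70980630e-04,
        5.99163907e-01, -4.36589321e-01]), 'qd': array([-0.00100406, -0.00063147, -0.001291  , -0.0022754 ,  0.00041647,
       -0.0015234 ]), 'tau': array([ 2.83301342e-01, -3.97261763e+01, -6.69320852e+00,  1.11864083e-01,
       -1.65947909e-01,  4.66786572e-03]), 'tcp_pos': array([ 0.54106493, -0.00925924,  0.01940737]), 'tool_rot': array([-0.55010208,  0.44331135, -0.44461362,  0.55061918]), 'force': array([-0.37695364, -1.06682428,  6.53492276]), 'ft_torque': array([-0.07944425,  0.10754604, -0.05620429]), 'finger_gap': 0.17277578854547557}
```

View pics/w4.png

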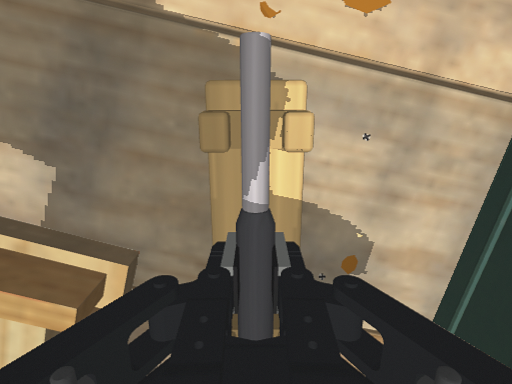

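Request:
{"api": "play_rows", "payload": {"deltas": [[0,-0.01,0,0,0,0],[0,-0.03,0,0,0,0],[0,-0.07,0,0,0,0],[0,-0.12,0,0,0,0],[0,-0.14,0,0,0,0],[0,-0.14,0,0,0,0]]}}

```text
t: 5.95
tcp_pos: [0.5425, -0.0093, 0.1619]
tool_rot: [-0.549, 0.441, -0.446, 0.552]
force: [0.1, -0.5, -2.2]
finger_gap: 0.172
```

```bash
python3 - <<'E'
from h import *
s=sense(); p,r=pose(); print(p,s["force"],s["finger_gap"]); m=camera_model("wrist"); im=snapshot("wrist"); cv2.imwrite("pics/w5.png",im[:,:,::-1])
cv2.imwrite("pics/side5.png",snapshot("side")[:,:,::-1])
cv2.imwrite("pics/w5c.png",cv2.resize(im[0:280,190:330,::-1],None,fx=2.1,fy=2.1,interpolation=cv2.INTER_CUBIC))
for ty in (-.0166,-.0187): 
  for tx in (.065,-.025,-.095): print(ty,tx,proj(m,p+r.apply([tx,ty,0])))
E
```

```text
[ 0.54249931 -0.00934666  0.16193744] [ 0.13720854 -0.46142107 -2.15141497] 0.1723930879924773
-0.0166 0.065 (np.float64(257.6570193130706), np.float64(371.2224980018431))
-0.0166 -0.025 (np.float64(258.27457092554926), np.float64(213.7921676997591))
-0.0166 -0.095 (np.float64(258.94836618820545), np.float64(42.023835122411754))
-0.0187 0.065 (np.float64(257.6882617740409), np.float64(374.63040139173313))
-0.0187 -0.025 (np.float64(258.3212765915266), np.float64(215.48198205560342))
-0.0187 -0.095 (np.float64(259.0154860722435), np.float64(40.948403231777064))
```

View pics/w5.png

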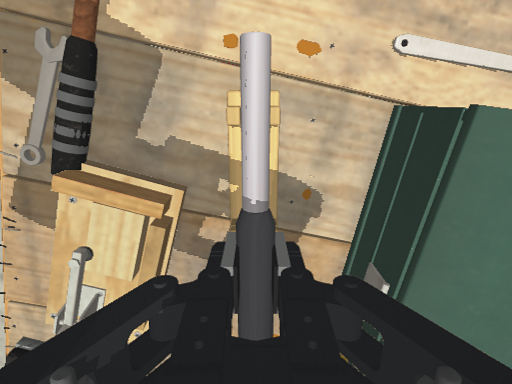

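View pics/side5.png

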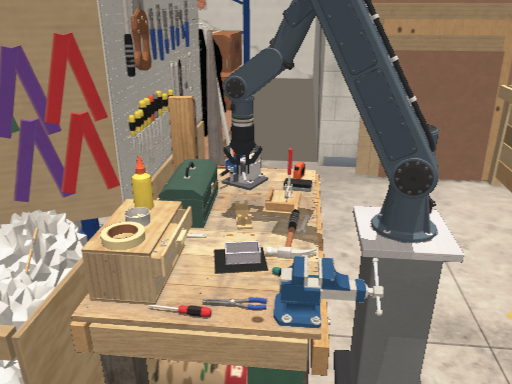

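```bash
python3 - <<'E'
from h import *
t=down(SY-np.pi/2); print(delta(S(-.15,-.042,.17),t)); print(sense()["t"])
E
```

```text
[ 2.6790e-01 -1.1800e-02 -2.1320e-01  6.0000e-04  2.2447e+00  5.0000e-04]
6.05
```

Request:
{"api": "play_rows", "payload": {"deltas": [[0.022,-0.02,-0.018,0,0.14,0],[0.044,-0.02,-0.036,0,0.28,0],[0.066,-0.02,-0.054,0,0.42,0],[0.088,-0.02,-0.071,0,0.56,0],[0.11,-0.02,-0.089,0,0.7,0],[0.134,-0.02,-0.107,0,0.84,0],[0.156,-0.02,-0.125,0,0.98,0],[0.178,-0.02,-0.142,0,1.12,0],[0.201,-0.02,-0.16,0,1.26,0],[0.223,-0.02,-0.178,0,1.4,0],[0.245,-0.02,-0.195,0,1.54,0],[0.268,-0.02,-0.213,0,1.68,0]]}}

```text
t: 7.25
tcp_pos: [0.387, -0.3155, 0.1758]
tool_rot: [-0.036, 0.708, -0.705, 0.033]
force: [-0.3, -0.2, -2.4]
finger_gap: 0.176
```

Request:
{"api": "play_rows", "payload": {"deltas": [[0,0,0,0,0.14,0],[0,0,0,0,0.28,0],[0,0,0,0,0.42,0],[0,0,0,0,0.56,0],[0,0,0,0,0.56,0],[0,0,0,0,0.56,0]]}}

```text
t: 7.85
tcp_pos: [0.3881, -0.3151, 0.1767]
tool_rot: [0.158, 0.69, -0.688, -0.16]
force: [-0.6, 1.4, -2.6]
finger_gap: 0.174
```

```bash
python3 - <<'E'
from h import *
t=down(SY-np.pi/2); s=sense(); print(s["tcp_pos"],inS(s["tcp_pos"]),s["q"],s["force"]); print(delta(S(-.13,-.042,.0704),t)); m=camera_model("wrist");im=snapshot("wrist"); np.save("m6.npy",m["camera_from_world"]);cv2.imwrite("pics/w6.png",im[:,:,::-1])
E
```

```text
[ 0.38808989 -0.31512452  0.17669739] [-0.15015814 -0.04140854  0.17669739] [-9.05906065e-01  4.42401977e-01  1.79637058e+00 -1.07893055e-05
  9.06634498e-01  1.11823942e+00] [-0.63216104  1.36741597 -2.62164378]
[-0.0205  0.1062  0.0009  0.0016  0.0074  0.0034]
```

View pics/w6.png

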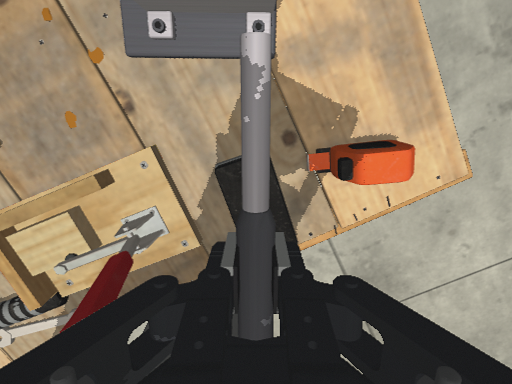

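```bash
python3 - <<'E'
from h import *
m=camera_model("wrist"); m["camera_from_world"]=np.load("m6.npy")
for u,v in((258.5,26),(158.5,25)): print(inS(pix(m,u,v,.028)))
p,r=pose()
print("front edge base", inS(pix(m,127,55,.012)),inS(pix(m,245,58,.012)))
for tx in (.0,-.06,-.095): print(tx,proj(m,p+r.apply([tx,-.0176,0])))
im=cv2.imread("pics/w6.png").astype(int)
for v in (45,80,110,150,190,240,300):
    g=im[v,225:290].sum(1); e=np.abs(np.diff(g)); print(v,[ (i+225,e[i]) for i in np.argsort(-e)[:4]])
E
```

```text
[-0.01454651 -0.04429491  0.028     ]
[-0.01446331  0.04250161  0.028     ]
front edge base [-0.03645408  0.07891208  0.012     ] [-0.03815622 -0.03200039  0.012     ]
0.0 (np.float64(252.81360062194193), np.float64(263.3229103423301))
-0.06 (np.float64(252.6406503529676), np.float64(133.06845796547202))
-0.095 (np.float64(252.51538547359885), np.float64(38.72741784462377))
45 [(np.int64(275), np.int64(175)), (np.int64(274), np.int64(125)), (np.int64(269), np.int64(71)), (np.int64(240), np.int64(68))]
80 [(np.int64(258), np.int64(128)), (np.int64(269), np.int64(105)), (np.int64(240), np.int64(100)), (np.int64(239), np.int64(79))]
110 [(np.int64(232), np.int64(130)), (np.int64(240), np.int64(52)), (np.int64(287), np.int64(46)), (np.int64(288), np.int64(43))]
150 [(np.int64(240), np.int64(42)), (np.int64(242), np.int64(38)), (np.int64(268), np.int64(21)), (np.int64(267), np.int64(20))]
190 [(np.int64(280), np.int64(142)), (np.int64(281), np.int64(114)), (np.int64(241), np.int64(88)), (np.int64(268), np.int64(82))]
240 [(np.int64(284), np.int64(75)), (np.int64(235), np.int64(70)), (np.int64(274), np.int64(55)), (np.int64(285), np.int64(48))]
300 [(np.int64(271), np.int64(46)), (np.int64(238), np.int64(41)), (np.int64(273), np.int64(38)), (np.int64(239), np.int64(24))]
```

Request:
{"api": "play_rows", "payload": {"deltas": [[0,0.04,0.001,0.001,0.007,0.003],[0,0.08,0.001,0.001,0.007,0.003],[0,0.106,0.001,0.001,0.007,0.003],[-0.01,0.106,0.001,0.001,0.007,0.003],[-0.02,0.106,0.001,0.001,0.007,0.003],[-0.02,0.106,0.001,0.001,0.007,0.003],[-0.02,0.106,0.001,0.001,0.007,0.003]]}}

```text
t: 8.6
tcp_pos: [0.4077, -0.3269, 0.0739]
tool_rot: [-0.164, -0.687, 0.69, 0.16]
force: [0.6, 0.2, -1.3]
finger_gap: 0.173
```

```bash
python3 - <<'E'
from h import *
t=down(SY-np.pi/2); s=sense(); print(inS(s["tcp_pos"]),s["force"]); print(delta(S(-.13,-.042,.0704),t)); m=camera_model("wrist");im=snapshot("wrist"); np.save("m7.npy",m["camera_from_world"]);cv2.imwrite("pics/w7.png",cv2.resize(im[:250,120:400,::-1],None,fx=2.4,fy=2.4,interpolation=cv2.INTER_CUBIC))
im=snapshot("side");cv2.imwrite("pics/side7.png",cv2.resize(im[120:220,200:310,::-1],None,fx=6,fy=6,interpolation=cv2.INTER_CUBIC))
p,r=pose(); m=camera_model("side"); tip=p+r.apply([-.096,-.0175,0]); print("side tip",proj(m,tip),"bore1",proj(m,S(0,-.042,.088)))
E
```

```text
[-0.12739979 -0.04325133  0.07385835] [ 0.63239471  0.23373984 -1.26814989]
[ 0.0026  0.0034 -0.0013 -0.0026 -0.0015 -0.0064]
side tip (np.float64(265.58401872575536), np.float64(159.88006725368314)) bore1 (np.float64(258.71787896138727), np.float64(159.33131986966822))
```

View pics/w7.png

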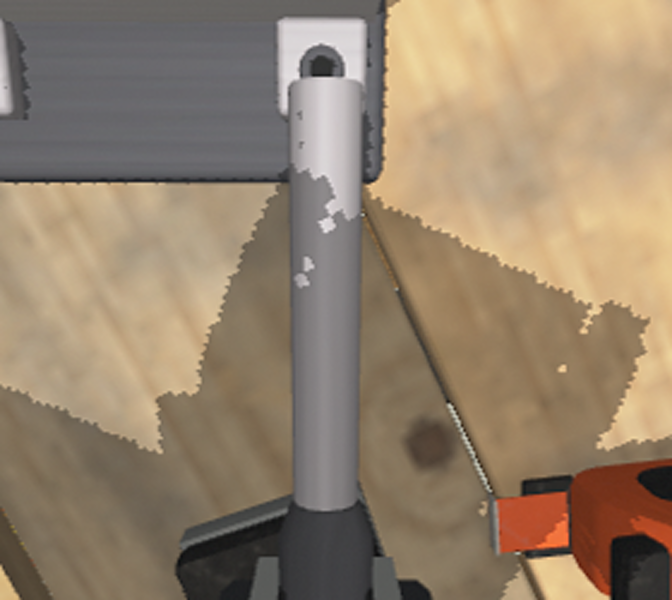

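View pics/side7.png

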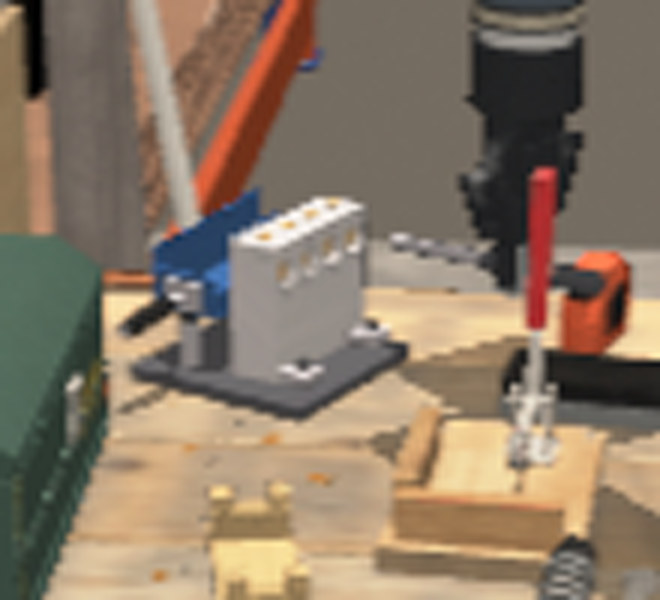

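Request:
{"api": "play_rows", "payload": {"deltas": [[0,0.0035,-0.001,-0.002,-0.001,-0.006],[-0.01,0.0035,-0.001,-0.002,-0.001,-0.006],[-0.02,0.0035,-0.001,-0.002,-0.001,-0.006],[-0.022,0.0035,-0.001,-0.002,-0.001,-0.006],[-0.022,0.0035,-0.001,-0.002,-0.001,-0.006],[-0.022,0.0035,-0.001,-0.002,-0.001,-0.006]]}}

```text
t: 9.3
tcp_pos: [0.4263, -0.3344, 0.0687]
tool_rot: [0.161, 0.689, -0.688, -0.163]
force: [-0.2, 0.6, -2.8]
finger_gap: 0.171
```

```bash
python3 - <<'E'
from h import *
t=down(SY-np.pi/2); s=sense(); print(inS(s["tcp_pos"]),s["force"]); print(delta(S(-.103,-.042,.070),t)); m=camera_model("wrist");im=snapshot("wrist"); np.save("m8.npy",m["camera_from_world"]);cv2.imwrite("pics/w8.png",cv2.resize(im[:250,120:400,::-1],None,fx=2.4,fy=2.4,interpolation=cv2.INTER_CUBIC))
s=sense(); print(inS(s["tcp_pos"]),s["force"]);
E
```

```text
[-0.10736621 -0.04167252  0.0687034 ] [-0.16943658  0.57785882 -2.80188861]
[-0.0044 -0.0013  0.0003  0.0013 -0.0012  0.0038]
[-0.10751341 -0.04166565  0.06871971] [ 0.22927185 -0.49965935 -1.3491557 ]
```

View pics/w8.png

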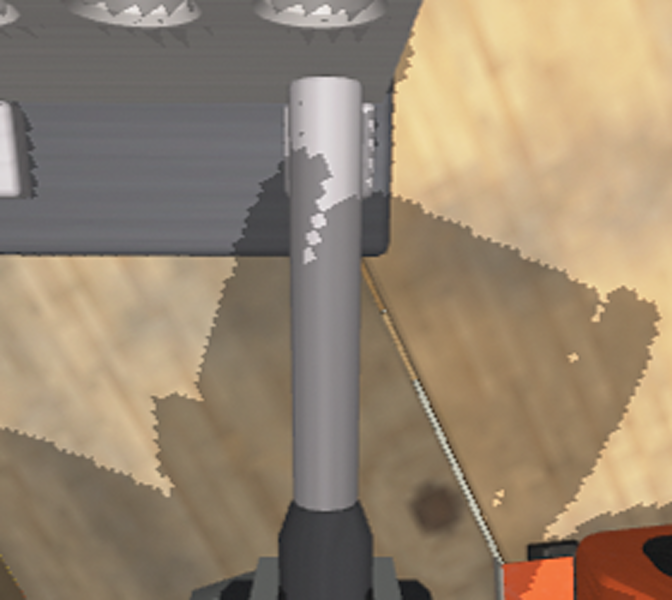

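Request:
{"api": "play_rows", "payload": {"deltas": [[-0.006,-0.001,-0.0005,0.001,-0.001,0.003],[-0.01,-0.001,-0.0005,0.001,-0.001,0.003],[-0.014,-0.001,-0.0005,0.001,-0.001,0.003],[-0.017,-0.001,-0.0005,0.001,-0.001,0.003],[-0.02,-0.001,-0.0005,0.001,-0.001,0.003]]}}

```text
t: 9.85
tcp_pos: [0.4425, -0.3414, 0.0695]
tool_rot: [0.159, 0.689, -0.687, -0.164]
force: [-6.8, 3.1, 2.4]
finger_gap: 0.172
```

```bash
python3 - <<'E'
from h import *
t=down(SY-np.pi/2); s=sense(); print(inS(s["tcp_pos"]),s["force"]); print(delta(S(-.067,-.042,.070),t)); m=camera_model("wrist");im=snapshot("wrist"); cv2.imwrite("pics/w9.png",cv2.resize(im[:300,120:400,::-1],None,fx=2,fy=2,interpolation=cv2.INTER_CUBIC))
E
```

```text
[-0.08972639 -0.04073533  0.06945405] [-6.79261503  3.09801167  2.37544701]
[-0.0227 -0.0007  0.0013  0.0016 -0.0001  0.0063]
```

View pics/w9.png

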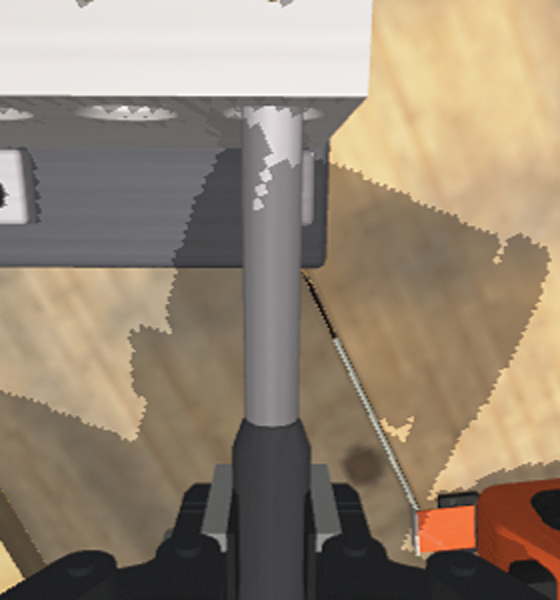

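Request:
{"api": "play_rows", "payload": {"deltas": [[-0.004,0,0.0005,0,0,0],[-0.008,0,0.0005,0,0,0],[-0.012,0,0.0005,0,0,0],[-0.016,0,0.0005,0,0,0],[-0.02,0,0.0005,0,0,0],[-0.024,0,0.0005,0,0,0],[-0.027,0,0.0005,0,0,0],[-0.027,0,0.0005,0,0,0]]}}

```text
t: 10.7
tcp_pos: [0.4693, -0.3562, 0.0699]
tool_rot: [-0.162, -0.688, 0.689, 0.161]
force: [-0.5, 0.1, -2.5]
finger_gap: 0.174
```

```bash
python3 - <<'E'
from h import *
t=down(SY-np.pi/2); s=sense(); print(inS(s["tcp_pos"]),s["force"]); print(delta(S(-.067,-.042,.070),t)); m=camera_model("wrist");im=snapshot("wrist"); cv2.imwrite("pics/w10.png",cv2.resize(im[:300,120:400,::-1],None,fx=2,fy=2,interpolation=cv2.INTER_CUBIC))
im=snapshot("top");cv2.imwrite("pics/top10.png",cv2.resize(im[130:210,320:410,::-1],None,fx=6,fy=6,interpolation=cv2.INTER_CUBIC))
E
```

```text
[-0.05917429 -0.04207319  0.06988545] [-0.51587082  0.06376539 -2.53839251]
[ 0.0078 -0.0001 -0.0001 -0.0004 -0.0003 -0.0012]
```

View pics/w10.png

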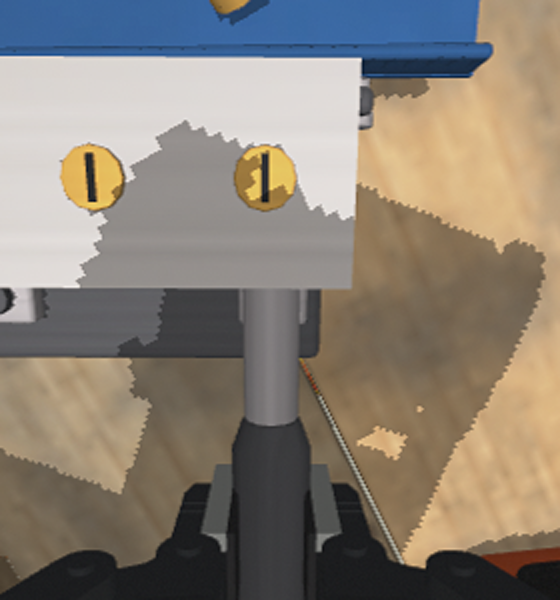

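View pics/top10.png

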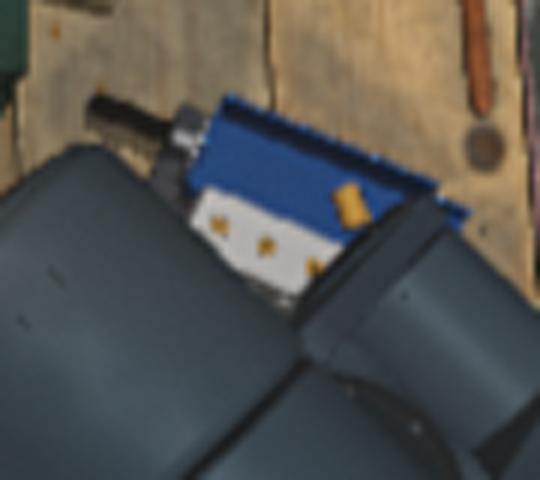

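Request:
{"api": "play_rows", "payload": {"deltas": [[0.015,0,0,0,0,0],[0.03,0,0,0,0,0],[0.045,0,0,0,0,0],[0.052,0,0,0,0,0],[0.052,0,-0.014,0,0,0],[0.052,0,-0.028,0,0,0],[0.052,0,-0.028,0,0,0],[0.052,0,-0.028,0,0,0]]}}

```text
t: 11.6
tcp_pos: [0.4354, -0.3071, 0.0699]
tool_rot: [-0.161, -0.688, 0.689, 0.161]
force: [0.9, 0.9, -1.7]
finger_gap: 0.174
```

```bash
cat > chk.py <<'E'
from h import *
import sys
k=sys.argv[1]; y=float(sys.argv[2])
t=down(SY-np.pi/2); s=sense(); print(s["t"],inS(s["tcp_pos"]),s["force"]); print(delta(S(-.060,y,.070),t)); im=snapshot("wrist"); cv2.imwrite(f"pics/w{k}.png",cv2.resize(im[:300,120:400,::-1],None,fx=2,fy=2,interpolation=cv2.INTER_CUBIC))
E
python3 chk.py 11 -.014
```

```text
11.6 [-0.11133095 -0.01313355  0.06989299] [ 0.9139139   0.87916015 -1.65732068]
[-0.0513 -0.0001  0.0009 -0.0004  0.0016 -0.0008]
```

View pics/w11.png

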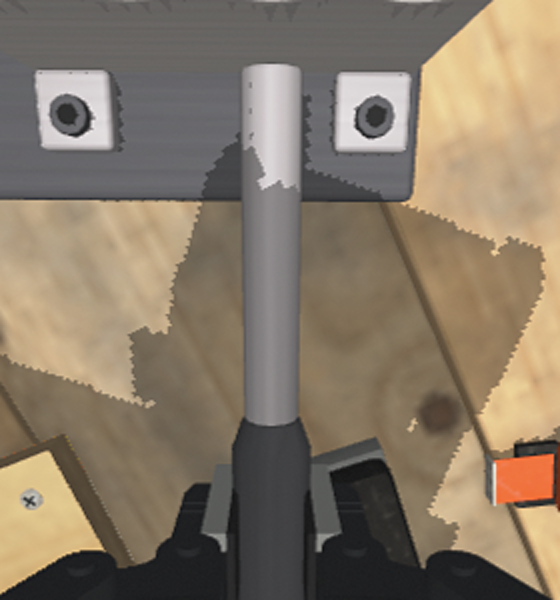

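Request:
{"api": "play_rows", "payload": {"deltas": [[-0.008,0,0.0005,0,0.001,0],[-0.015,0,0.0005,0,0.001,0],[-0.02,0,0.0005,0,0.001,0],[-0.024,0,0.0005,0,0.001,0],[-0.028,0,0.0005,0,0.001,0],[-0.032,0,0.0005,0,0.001,0],[-0.036,0,0.0005,0,0.001,0],[-0.04,0,0.0005,0,0.001,0],[-0.044,0,0.0005,0,0.001,0],[-0.048,0,0.0005,0,0.001,0],[-0.052,0,0.0005,0,0.001,0],[-0.052,0,0.0005,0,0.001,0]]}}

```text
t: 12.85
tcp_pos: [0.4818, -0.3317, 0.0699]
tool_rot: [-0.162, -0.688, 0.689, 0.161]
force: [0.8, -0.3, -1.7]
finger_gap: 0.178
```

```bash
python3 chk.py 12 -.014
```

```text
12.85 [-0.0588092  -0.01457203  0.06990625] [ 0.81437812 -0.2687471  -1.69136668]
[ 0.0012 -0.0001 -0.0006 -0.0005 -0.0012 -0.0017]
```

View pics/w12.png

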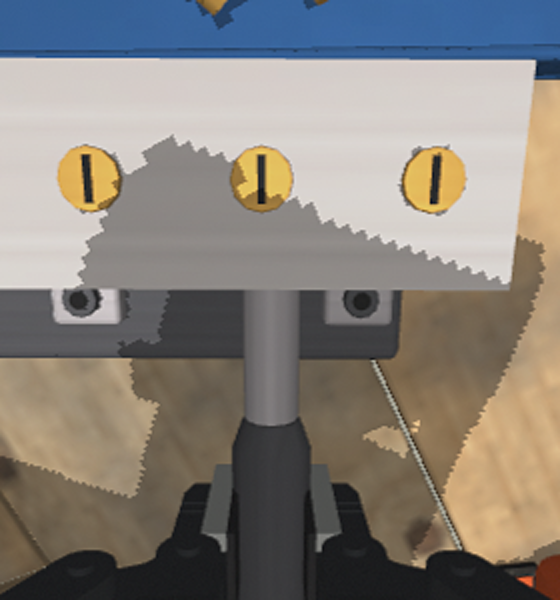

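Request:
{"api": "play_rows", "payload": {"deltas": [[0.015,0,0,0,-0.001,0],[0.03,0,0,0,-0.001,0],[0.045,0,0,0,-0.001,0],[0.052,0,0,0,-0.001,0],[0.052,0,-0.014,0,-0.001,0],[0.052,0,-0.028,0,-0.001,0],[0.052,0,-0.028,0,-0.001,0],[0.052,0,-0.028,0,-0.001,0]]}}

```text
t: 13.7
tcp_pos: [0.4477, -0.2824, 0.0699]
tool_rot: [-0.161, -0.688, 0.689, 0.161]
force: [0.3, -0.4, -2.3]
finger_gap: 0.17
```

```bash
python3 chk.py 13 .014
```

```text
13.7 [-0.11128627  0.01441439  0.06988758] [ 0.29393782 -0.4448555  -2.27667373]
[-0.0513 -0.0001  0.0005 -0.0004  0.0016 -0.0009]
```

View pics/w13.png

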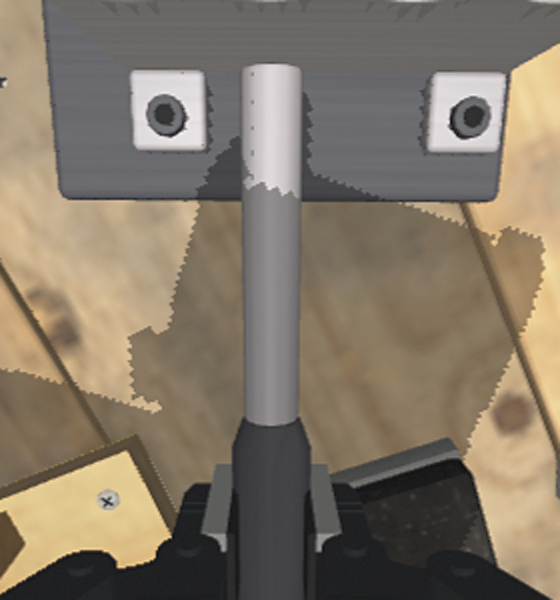

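Request:
{"api": "play_rows", "payload": {"deltas": [[-0.008,0,0.0003,0,0.001,0],[-0.015,0,0.0003,0,0.001,0],[-0.02,0,0.0003,0,0.001,0],[-0.024,0,0.0003,0,0.001,0],[-0.028,0,0.0003,0,0.001,0],[-0.032,0,0.0003,0,0.001,0],[-0.036,0,0.0003,0,0.001,0],[-0.04,0,0.0003,0,0.001,0],[-0.044,0,0.0003,0,0.001,0],[-0.048,0,0.0003,0,0.001,0],[-0.052,0,0.0003,0,0.001,0],[-0.052,0,0.0003,0,0.001,0]]}}

```text
t: 14.95
tcp_pos: [0.4942, -0.3069, 0.0699]
tool_rot: [-0.162, -0.688, 0.689, 0.161]
force: [0.7, -0.7, -0.8]
finger_gap: 0.171
```

```bash
python3 chk.py 14 .014
```

```text
14.95 [-0.05874354  0.0131847   0.06989176] [ 0.71234002 -0.6719287  -0.76853602]
[ 0.0013 -0.0001 -0.0008 -0.0004 -0.0013 -0.0017]
```

View pics/w14.png

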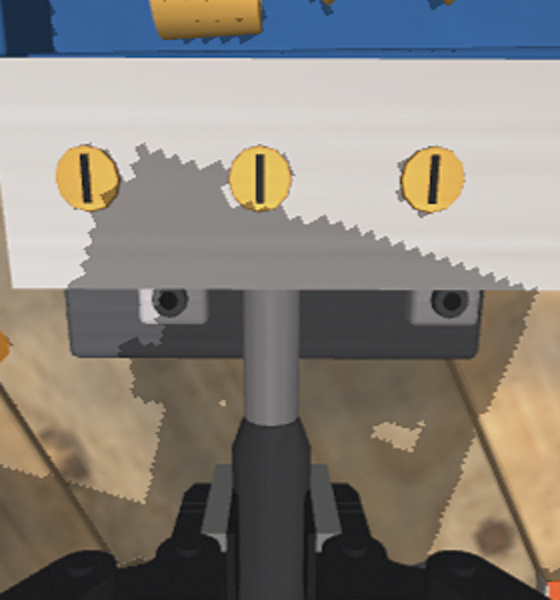

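Request:
{"api": "play_rows", "payload": {"deltas": [[0.015,0,0,0,-0.001,0],[0.03,0,0,0,-0.001,0],[0.045,0,0,0,-0.001,0],[0.052,0,0,0,-0.001,0],[0.052,0,-0.014,0,-0.001,0],[0.052,0,-0.028,0,-0.001,0],[0.052,0,-0.028,0,-0.001,0],[0.052,0,-0.028,0,-0.001,0]]}}

```text
t: 15.8
tcp_pos: [0.4601, -0.2576, 0.0699]
tool_rot: [-0.161, -0.688, 0.689, 0.161]
force: [0.8, 0.3, -1.7]
finger_gap: 0.173
```

```bash
python3 chk.py 15 .042
```

```text
15.8 [-0.111263    0.04217294  0.0698726 ] [ 0.8020452   0.32292587 -1.73392217]
[-0.0513 -0.0001  0.0003 -0.0004  0.0016 -0.0009]
```

View pics/w15.png

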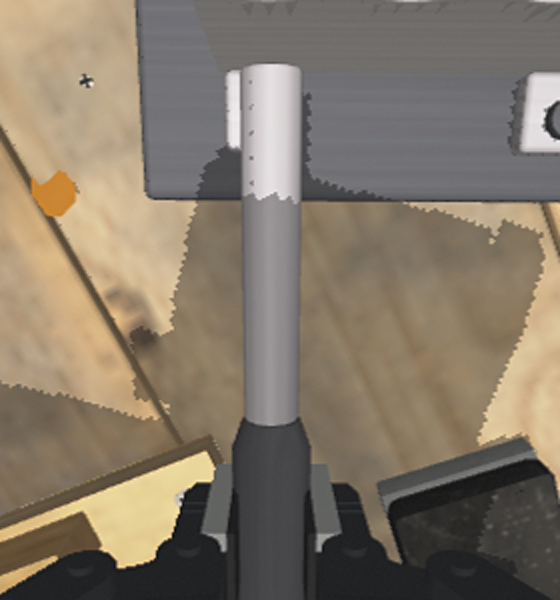

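Request:
{"api": "play_rows", "payload": {"deltas": [[-0.008,0,0.0003,0,0.001,0],[-0.015,0,0.0003,0,0.001,0],[-0.02,0,0.0003,0,0.001,0],[-0.024,0,0.0003,0,0.001,0],[-0.028,0,0.0003,0,0.001,0],[-0.032,0,0.0003,0,0.001,0],[-0.036,0,0.0003,0,0.001,0],[-0.04,0,0.0003,0,0.001,0],[-0.044,0,0.0003,0,0.001,0],[-0.048,0,0.0003,0,0.001,0],[-0.052,0,0.0003,0,0.001,0],[-0.052,0,0.0003,0,0.001,0]]}}

```text
t: 17.05
tcp_pos: [0.5066, -0.2821, 0.0699]
tool_rot: [-0.162, -0.688, 0.689, 0.161]
force: [0.0, 0.3, -1.9]
finger_gap: 0.174
```

```bash
python3 chk.py 16 .042
```

```text
17.05 [-0.05867313  0.04091808  0.0698994 ] [ 0.01877355  0.27742353 -1.90807446]
[ 0.0013 -0.0001 -0.0011 -0.0004 -0.0013 -0.0017]
```

View pics/w16.png

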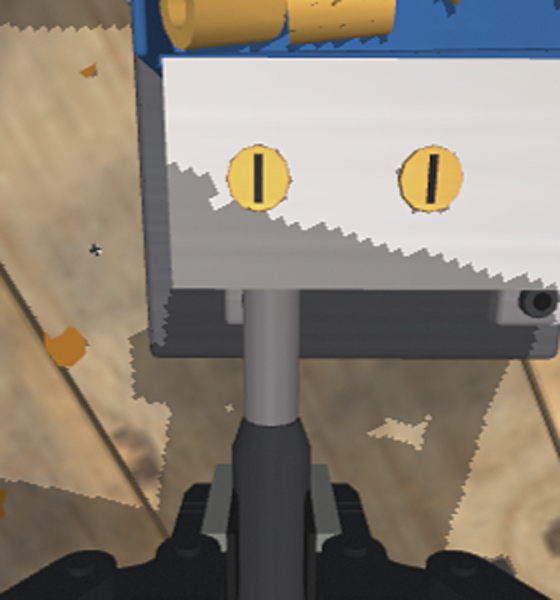

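Request:
{"api": "play_rows", "payload": {"deltas": [[0.02,0,0,0,0,0],[0.04,0,0,0,0,0],[0.06,0,0,0,0,0],[0.06,-0.05,0,0,0,0],[0.05,-0.1,0.02,0,0,0],[0.03,-0.14,0.04,0,0,0],[0,-0.15,0.04,0,0,0],[-0.02,-0.15,0.04,0,0,0],[-0.02,-0.15,0.04,0,0,0]]}}

```text
t: 18.0
tcp_pos: [0.5079, -0.3279, 0.2209]
tool_rot: [-0.164, -0.688, 0.689, 0.16]
force: [-0.5, 0.8, -3.0]
finger_gap: 0.179
```

```bash
python3 - <<'E'
from h import *
print(sense()["t"],inS(pose()[0]))
im=snapshot("wrist");cv2.imwrite("pics/w17.png",im[:,:,::-1])
E
```

```text
18.0 [-0.03718332  0.00037827  0.22086487]
```

View pics/w17.png

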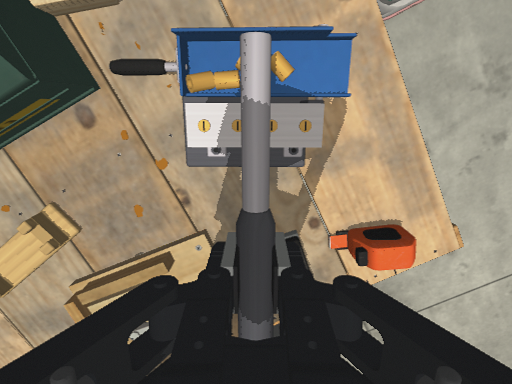

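```bash
python3 - <<'E'
from h import *
rg=R.from_quat([-0.55010208,  0.44331135, -0.44461362,  0.55061918]); pg=np.array([.5411,-.0093,.0194])
np.savez("grasp.npz",r=rg.as_quat(),p=pg)
print(delta([.5411,-.0093,.19],rg))
E
```

```text
[ 1.0960e-01  2.9700e-02 -2.9940e-01  2.3000e-03 -2.2459e+00  1.6000e-03]
```

Request:
{"api": "play_rows", "payload": {"deltas": [[0.009,0,-0.025,0,-0.14,0],[0.018,0,-0.05,0,-0.28,0],[0.027,0,-0.075,0,-0.42,0],[0.036,0,-0.1,0,-0.56,0],[0.046,0,-0.125,0,-0.7,0],[0.055,0,-0.15,0,-0.84,0],[0.064,0,-0.175,0,-0.98,0],[0.073,0,-0.2,0,-1.12,0],[0.082,0,-0.225,0,-1.26,0],[0.091,0,-0.25,0,-1.4,0],[0.1,0,-0.275,0,-1.54,0],[0.11,0,-0.3,0,-1.68,0]]}}

```text
t: 19.25
tcp_pos: [0.5387, -0.007, 0.2189]
tool_rot: [-0.407, 0.58, -0.578, 0.405]
force: [0.4, -0.7, -2.4]
finger_gap: 0.173
```

Request:
{"api": "play_rows", "payload": {"deltas": [[0,0,0,0,-0.14,0],[0,0,0,0,-0.28,0],[0,0.02,0,0,-0.42,0],[0,0.03,0,0,-0.566,0],[0,0.03,0,0,-0.566,0],[0,0.03,0,0,-0.566,0]]}}

```text
t: 19.85
tcp_pos: [0.5396, -0.0082, 0.1894]
tool_rot: [0.55, -0.446, 0.444, -0.549]
force: [0.7, -0.1, -0.7]
finger_gap: 0.171
```

```bash
python3 - <<'E'
from h import *
g=np.load("grasp.npz"); rg=R.from_quat(g["r"])
print(sense()["t"],pose()[0],delta([.5411,-.0093,.0194],rg))
im=snapshot("wrist");cv2.imwrite("pics/w18.png",im[:,:,::-1])
print(pose()[0],delta([.5411,-.0093,.0194],rg))
E
```

```text
19.85 [ 0.53964803 -0.00823625  0.18942525] [ 0.0015  0.17    0.0016  0.0038 -0.0032 -0.0019]
[ 0.54034944 -0.00840638  0.18991425] [ 0.0011  0.1705  0.0007  0.0024 -0.0028 -0.0012]
```

View pics/w18.png

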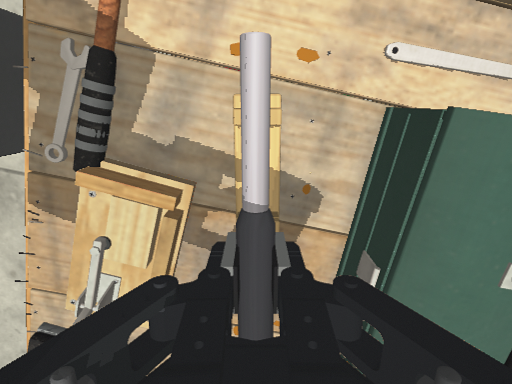

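Aligned over the rest (axis u≈256, rest centre u≈257). Lower.

Request:
{"api": "play_rows", "payload": {"deltas": [[0.001,0.04,0.0007,0.002,-0.003,-0.001],[0.001,0.08,0.0007,0.002,-0.003,-0.001],[0.001,0.11,0.0007,0.002,-0.003,-0.001],[0.001,0.13,0.0007,0.002,-0.003,-0.001],[0.001,0.145,0.0007,0.002,-0.003,-0.001],[0.001,0.152,0.0007,0.002,-0.003,-0.001],[0.001,0.158,0.0007,0.002,-0.003,-0.001],[0.001,0.158,0.0007,0.002,-0.003,-0.001]]}}

```text
t: 20.7
tcp_pos: [0.542, -0.0094, 0.0319]
tool_rot: [-0.55, 0.443, -0.444, 0.551]
force: [0.2, 0.2, -2.1]
finger_gap: 0.174
```

```bash
python3 - <<'E'
from h import *
g=np.load("grasp.npz"); rg=R.from_quat(g["r"])
im=snapshot("wrist");cv2.imwrite("pics/w19.png",im[:,:,::-1])
print(sense()["force"],pose()[0],delta([.5411,-.0093,.0194],rg))
E
```

```text
[-1.10740017e-03  2.64280006e-01 -1.71078656e+00] [ 0.54228013 -0.00939355  0.03229763] [-0.0004  0.0129 -0.0012 -0.0011  0.0024  0.0004]
```

View pics/w19.png

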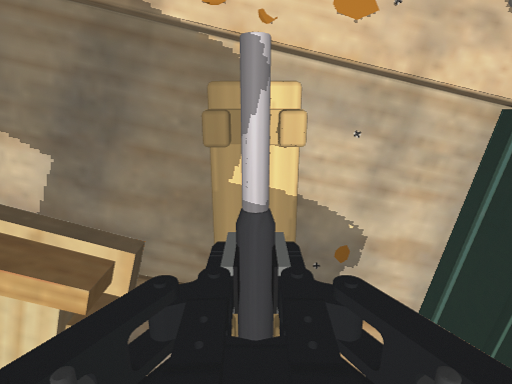

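Request:
{"api": "play_rows", "payload": {"deltas": [[0,0.004,-0.001,0,0.002,0],[0,0.008,-0.001,0,0.002,0],[0,0.011,-0.001,0,0.002,0],[0,0.0125,-0.001,0,0.002,0],[0,0.0125,-0.001,0,0.002,0],[0,0.0125,-0.001,0,0.002,0]]}}

```text
t: 21.35
tcp_pos: [0.5408, -0.0095, 0.0195]
tool_rot: [-0.55, 0.443, -0.444, 0.551]
force: [0.8, -0.8, 1.1]
finger_gap: 0.171
```

Request:
{"api": "play_rows", "payload": {"deltas": [[0,0,0,0,0,0],[0,0,0,0,0,0],[0,0,0,0,0,0],[0,0,0,0,0,0]], "gripper": 0.045}}

```text
t: 21.75
tcp_pos: [0.541, -0.0095, 0.0194]
tool_rot: [-0.55, 0.443, -0.445, 0.551]
force: [0.4, 0.6, -0.0]
finger_gap: 0.525
```

Request:
{"api": "play_rows", "payload": {"deltas": [[0,-0.01,0,0,0,0],[0,-0.03,0,0,0,0],[0,-0.08,0,0,0,0],[0,-0.13,0,0,0,0],[0,-0.18,0,0,0,0],[0,-0.2,0,0,0,0],[0,-0.2,0,0,0,0]]}}

```text
t: 22.45
tcp_pos: [0.5428, -0.0098, 0.2241]
tool_rot: [-0.549, 0.44, -0.448, 0.552]
force: [0.4, 0.5, -0.5]
finger_gap: 0.526
```

```bash
python3 - <<'E'
from h import *
im=snapshot("wrist");cv2.imwrite("pics/w20.png",im[:,:,::-1]); m=camera_model("wrist"); np.save("m20.npy",m["camera_from_world"])
p,r=pose(); t=down(np.radians(0)); print(p,sense()["t"])
im=snapshot("top");cv2.imwrite("pics/top20.png",cv2.resize(im[150:265,100:300,::-1],None,fx=4,fy=4,interpolation=cv2.INTER_CUBIC))
E
```

```text
[ 0.54122252 -0.0095241   0.22164673] 22.5
```

View pics/w20.png

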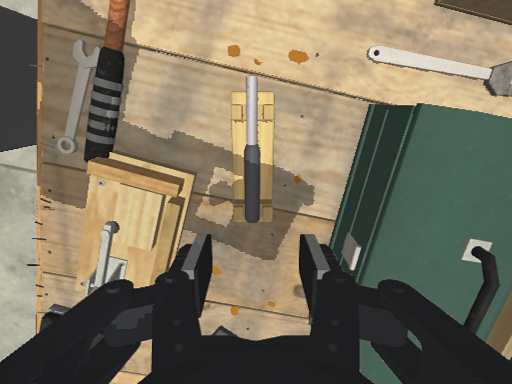

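View pics/top20.png

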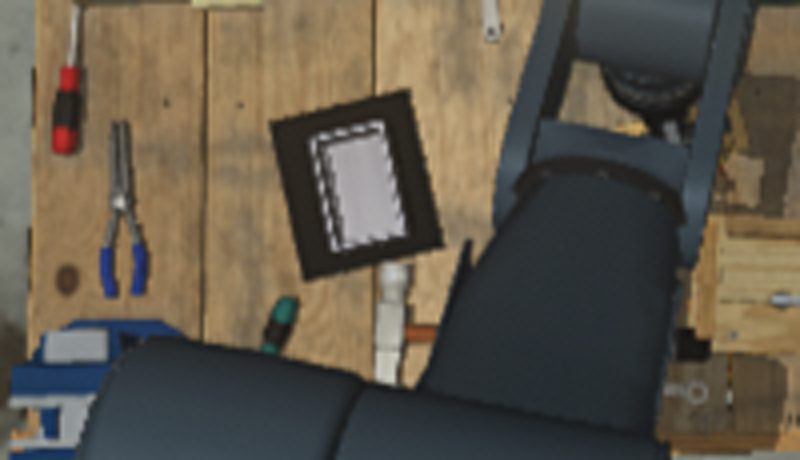

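```bash
python3 - <<'E'
from h import *
t=down(np.radians(-76.9)); print(delta([.482,.249,.22],t))
E
```

```text
[-2.6470e-01 -5.0000e-04 -1.9000e-03 -3.2000e-03  1.5562e+00 -1.1000e-03]
```

Request:
{"api": "play_rows", "payload": {"deltas": [[-0.022,0,0,0,0.13,0],[-0.044,0,0,0,0.26,0],[-0.066,0,0,0,0.39,0],[-0.088,0,0,0,0.52,0],[-0.11,0,0,0,0.65,0],[-0.132,0,0,0,0.78,0],[-0.154,0,0,0,0.91,0],[-0.176,0,0,0,1.04,0],[-0.198,0,0,0,1.17,0],[-0.22,0,0,0,1.3,0],[-0.242,0,0,0,1.43,0],[-0.265,0,0,0,1.556,0]], "gripper": 0.085}}

```text
t: 23.75
tcp_pos: [0.4824, 0.2499, 0.2167]
tool_rot: [0.08, -0.702, 0.703, -0.078]
force: [-0.5, -0.2, -0.5]
finger_gap: 0.998
```

Request:
{"api": "play_rows", "payload": {"deltas": [[0,0,0,0,0,0],[0,0,0,0,0,0]]}}

```text
t: 23.95
tcp_pos: [0.483, 0.2493, 0.2174]
tool_rot: [0.082, -0.702, 0.703, -0.081]
force: [-0.0, -0.9, 0.5]
finger_gap: 0.998
```

```bash
python3 - <<'E'
from h import *
im=snapshot("wrist");cv2.imwrite("pics/w21.png",im[:,:,::-1]); m=camera_model("wrist"); np.save("m21.npy",m["camera_from_world"])
print(pose()[0],sense()["q"])
E
```

```text
[0.4834289  0.24889271 0.21769417] [ 0.27075427  0.43637829  1.65109726 -0.00182716  1.05527261  1.61190939]
```

View pics/w21.png

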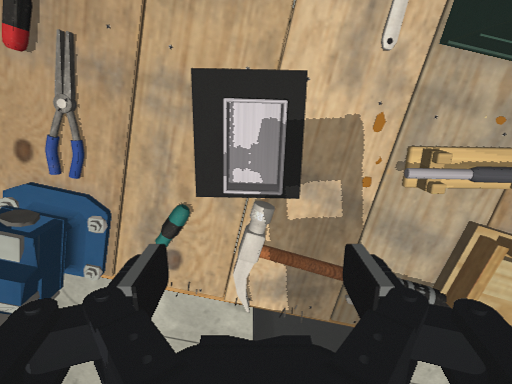

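```bash
python3 - <<'E'
from h import *
m=camera_model("wrist"); m["camera_from_world"]=np.load("m21.npy")
c=np.array([pix(m,u,v,.038)[:2] for u,v in((224,98.5),(287,100.5),(283,193),(222.5,191.5))])
k=np.array([pix(m,u,v,.002)[:2] for u,v in((191.5,68.5),(308,71),(300,198),(197,195.5))])
tc=c.mean(0); mc=k.mean(0); ax=(c[0]+c[1]-c[2]-c[3])/2; a=np.arctan2(ax[1],ax[0])
print("tin",tc,np.linalg.norm(ax),np.linalg.norm(c[0]-c[1]),np.degrees(a)); print("mat",mc,[np.linalg.norm(k[i]-k[i-1]) for i in range(4)])
u=ax/np.linalg.norm(ax); t=down(a-np.pi/2); print(delta([*(tc-.025*u),.0115],t))
print(proj(m,[*tc,.038]))
E
```

```text
tin [0.50757421 0.25484168] 0.09945085444855442 0.06470768558630523 11.489094613046632
mat [0.5136313  0.26224981] [np.float64(0.14753301634137855), np.float64(0.12941792155777054), np.float64(0.14839862422315037), np.float64(0.12907500450570905)]
[-1.000e-04  2.062e-01 -1.400e-03 -1.700e-03  3.000e-02  1.100e-03]
(np.float64(254.09891757638516), np.float64(147.9372886295313))
```

Request:
{"api": "play_rows", "payload": {"deltas": [[0,0.05,-0.001,-0.001,0.025,0.001],[0,0.1,-0.001,-0.001,0.025,0.001],[0,0.14,-0.001,-0.001,0.025,0.001],[0,0.17,-0.001,-0.001,0.025,0.001],[0,0.19,-0.001,-0.001,0.025,0.001],[0,0.2,-0.001,-0.001,0.025,0.001],[0,0.207,-0.001,-0.001,0.025,0.001],[0,0.207,-0.001,-0.001,0.025,0.001]]}}

```text
t: 24.8
tcp_pos: [0.4845, 0.2499, 0.0117]
tool_rot: [-0.071, 0.704, -0.703, 0.073]
force: [-1.1, 0.5, 1.0]
finger_gap: 0.997
```

```bash
python3 - <<'E'
from h import *
print(pose()[0],sense()["force"]); im=snapshot("wrist");cv2.imwrite("pics/w22.png",im[:,:,::-1])
E
```

```text
[0.48451301 0.24991586 0.01174676] [-1.11081357  0.4850837   0.98111964]
```

View pics/w22.png

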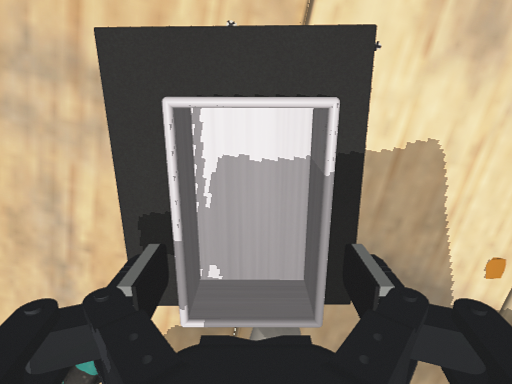

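Request:
{"api": "play_rows", "payload": {"deltas": [[0,0,0,0,0,0],[0,0,0,0,0,0],[0,0,0,0,0,0],[0,0,0,0,0,0],[0,0,0,0,0,0]], "gripper": 0.04, "force": 60}}

```text
t: 25.35
tcp_pos: [0.4852, 0.2508, 0.0136]
tool_rot: [-0.07, 0.704, -0.703, 0.074]
force: [-0.2, 1.2, 6.3]
finger_gap: 0.739
```

Request:
{"api": "play_rows", "payload": {"deltas": [[0,-0.01,0,0,0,0],[0,-0.04,0,0,0,0],[0,-0.09,0,0,0,0],[0,-0.14,0,0,0,0],[0,-0.15,0,0,0,0],[0,-0.15,0,0,0,0]]}}

```text
t: 25.95
tcp_pos: [0.485, 0.2507, 0.1646]
tool_rot: [-0.069, 0.704, -0.703, 0.075]
force: [0.9, 0.2, -3.5]
finger_gap: 0.73
```

```bash
python3 - <<'E'
from h import *
p,r=pose();m=camera_model("wrist");print(p,sense()["force"],np.degrees(np.arctan2(*r.as_matrix()[[1,0],2])));im=snapshot("wrist");cv2.imwrite("pics/w23.png",im[:,:,::-1])
t=down(SY); print(delta(S(.068,-.2,.19),t)); np.save("m23.npy",m["camera_from_world"]); np.savez("p23.npz",p=p,r=r.as_quat())
E
```

```text
[0.48497878 0.25069564 0.16460745] [ 0.91588288  0.23860344 -3.49054385] -78.30857979993016
[ 0.134  -0.028   0.7937 -0.0016 -0.906  -0.0034]
```

View pics/w23.png

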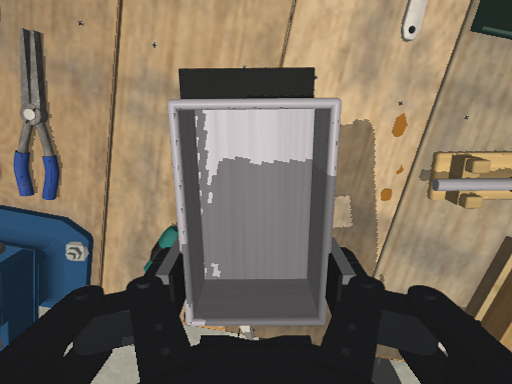

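```bash
python3 - <<'E'
from h import *
t=down(SY); print(S(.068,-.17,.19),delta(S(.068,-.17,.19),t))
m=camera_model("top"); print([pix(m,u,v,0) for u,v in ((405,100),(415,258),(412,200))])
m=camera_model("wrist"); m["camera_from_world"]=np.load("m23.npy"); g=np.load("p23.npz"); r=R.from_quat(g["r"])
for x in(-.071,-.073,-.075): print(proj(m,g["p"]+r.apply([x,-.0244,0])))
E
```

```text
[ 0.52632042 -0.52730619  0.19      ] [ 0.1155 -0.0279  0.7701 -0.0016 -0.906  -0.0034]
[array([ 0.84182577, -0.53301677,  0.        ]), array([ 0.27052269, -0.52316125,  0.        ]), array([ 0.47294163, -0.52900423,  0.        ])]
(np.float64(254.33715446606632), np.float64(104.62881191640767))
(np.float64(254.33670960408884), np.float64(99.10149499363436))
(np.float64(254.336260200531), np.float64(93.51774988746018))
```

Request:
{"api": "play_rows", "payload": {"deltas": [[0.007,-0.028,0.045,0,-0.06,0],[0.014,-0.028,0.09,0,-0.12,0],[0.02,-0.028,0.135,0,-0.18,0],[0.027,-0.028,0.18,0,-0.24,0],[0.034,-0.028,0.225,0,-0.3,0],[0.04,-0.028,0.27,0,-0.36,0],[0.047,-0.028,0.315,0,-0.42,0],[0.054,-0.028,0.36,0,-0.48,0],[0.06,-0.028,0.405,0,-0.54,0],[0.067,-0.028,0.45,0,-0.6,0],[0.074,-0.028,0.495,0,-0.66,0],[0.081,-0.028,0.54,0,-0.72,0]]}}

```text
t: 27.2
tcp_pos: [0.512, -0.2956, 0.1865]
tool_rot: [-0.316, 0.635, -0.631, 0.316]
force: [1.2, 0.5, -2.0]
finger_gap: 0.733
```

```bash
python3 - <<'E'
from h import *
t=down(SY); print(pose()[0],delta(S(.068,-.17,.19),t),sense()["force"])
E
```

```text
[ 0.51204094 -0.29561055  0.18651262] [ 0.1766 -0.0047  0.1507  0.0043 -0.1842 -0.0032] [ 1.18975419  0.50061345 -2.00368044]
```

Request:
{"api": "play_rows", "payload": {"deltas": [[0.03,-0.005,0.025,0.002,-0.03,-0.002],[0.06,-0.005,0.05,0.004,-0.06,-0.003],[0.09,-0.005,0.075,0.004,-0.09,-0.003],[0.12,-0.005,0.1,0.004,-0.12,-0.003],[0.15,-0.005,0.125,0.004,-0.15,-0.003],[0.177,-0.005,0.151,0.004,-0.184,-0.003],[0.177,-0.005,0.151,0.004,-0.184,-0.003],[0.177,-0.005,0.151,0.004,-0.184,-0.003],[0.177,-0.005,0.151,0.004,-0.184,-0.003]]}}

```text
t: 28.1
tcp_pos: [0.5268, -0.5251, 0.1917]
tool_rot: [-0.371, 0.601, -0.601, 0.373]
force: [-1.4, -0.3, -1.8]
finger_gap: 0.736
```

```bash
python3 - <<'E'
from h import *
t=down(SY); print(inS(pose()[0]),delta(S(.068,-.17,.03),t),sense()["force"],sense()["q"])
im=snapshot("wrist");cv2.imwrite("pics/w24.png",im[:,:,::-1])
im=snapshot("side");cv2.imwrite("pics/s24.png",im[:,:,::-1])
E
```

```text
[ 0.06741592 -0.16785595  0.19172372] [ 0.0024  0.1617  0.0004 -0.0009 -0.002  -0.0015] [-1.42633609 -0.28253172 -1.77109042] [-0.93434958  0.73317669  1.13155884  0.0018144   1.27675266 -0.4721019 ]
```

View pics/w24.png

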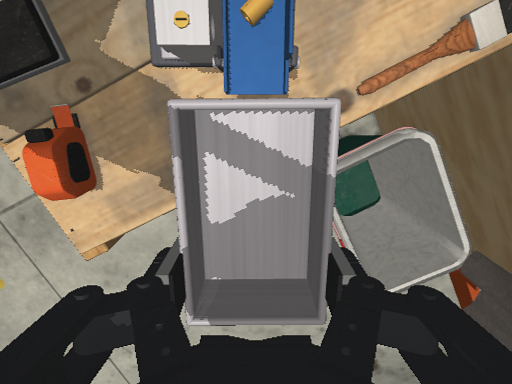

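View pics/s24.png

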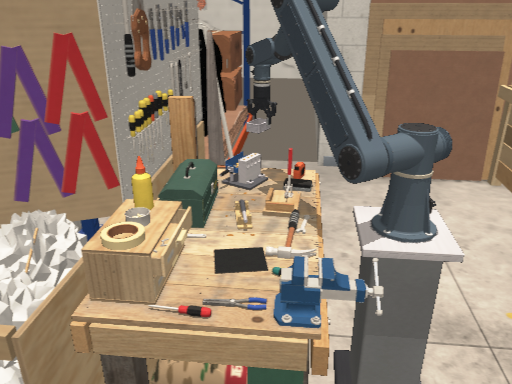

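Request:
{"api": "play_rows", "payload": {"deltas": [[0.004,0.04,0,0,-0.002,-0.001],[0.004,0.08,0,0,-0.002,-0.001],[0.004,0.12,0,0,-0.002,-0.001],[0.004,0.145,0,0,-0.002,-0.001],[0.004,0.16,0,0,-0.002,-0.001],[0.004,0.168,0,0,-0.002,-0.001],[0.004,0.173,0,0,-0.002,-0.001],[0.004,0.173,0,0,-0.002,-0.001]]}}

```text
t: 29.0
tcp_pos: [0.5272, -0.5318, 0.0225]
tool_rot: [0.372, -0.598, 0.604, -0.373]
force: [0.5, 0.5, -1.5]
finger_gap: 0.734
```

```bash
python3 - <<'E'
from h import *
t=down(SY); print(inS(pose()[0]),delta(S(.068,-.143,.017),t),sense()["force"])
im=snapshot("wrist");cv2.imwrite("pics/w25.png",im[:,:,::-1])
E
```

```text
[ 0.07076536 -0.17366094  0.02252067] [-0.0307  0.0054 -0.0028 -0.0073  0.      0.0032] [ 0.45633489  0.50101776 -1.54242834]
```

View pics/w25.png

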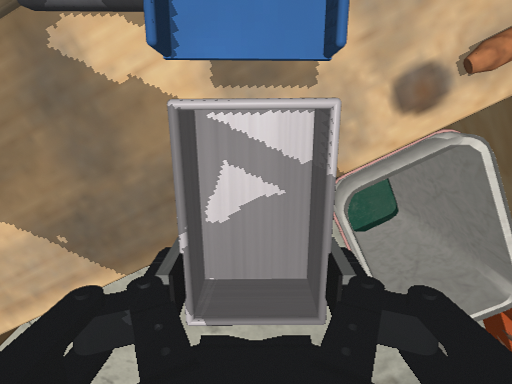

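Request:
{"api": "play_rows", "payload": {"deltas": [[0,0.004,-0.003,-0.006,0,0.003],[-0.01,0.004,-0.003,-0.006,0,0.003],[-0.02,0.004,-0.003,-0.006,0,0.003],[-0.027,0.004,-0.003,-0.006,0,0.003],[-0.0305,0.004,-0.003,-0.006,0,0.003],[-0.0305,0.004,-0.003,-0.006,0,0.003],[-0.0305,0.004,-0.003,-0.006,0,0.003]]}}

```text
t: 29.75
tcp_pos: [0.5377, -0.5029, 0.0177]
tool_rot: [0.373, -0.601, 0.601, -0.373]
force: [0.3, -0.8, -2.8]
finger_gap: 0.734
```

```bash
python3 - <<'E'
from h import *
t=down(SY); print(inS(pose()[0]),delta(S(.068,-.143,.0116),t),sense()["force"])
im=snapshot("wrist");cv2.imwrite("pics/w26.png",im[:,:,::-1])
E
```

```text
[ 0.06736858 -0.14304019  0.01771366] [-0.      0.0061  0.0006 -0.0003  0.0002 -0.0001] [ 0.26004711 -0.8430228  -2.80008881]
```

View pics/w26.png

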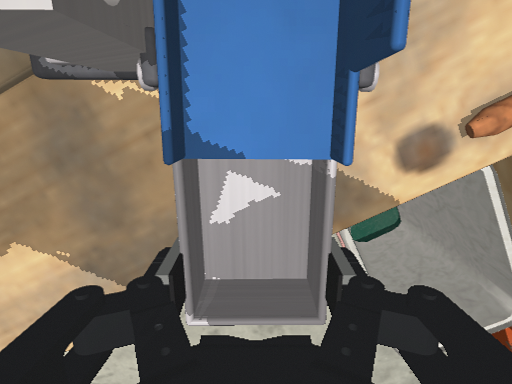

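Request:
{"api": "play_rows", "payload": {"deltas": [[0,0.002,0.0005,0,0,0],[0,0.004,0.0005,0,0,0],[0,0.006,0.0005,0,0,0],[0,0.0065,0.0005,0,0,0],[0,0.0065,0.0005,0,0,0]]}}

```text
t: 30.3
tcp_pos: [0.5378, -0.5034, 0.0117]
tool_rot: [-0.372, 0.601, -0.601, 0.373]
force: [-1.0, 0.7, 2.8]
finger_gap: 0.735
```

Request:
{"api": "play_rows", "payload": {"deltas": [[0,0,0,0,0,0],[0,0,0,0,0,0],[0,0,0,0,0,0],[0,0,0,0,0,0],[0,0,0,0,0,0]], "gripper": 0.085}}

```text
t: 30.8
tcp_pos: [0.5381, -0.503, 0.011]
tool_rot: [-0.372, 0.601, -0.601, 0.373]
force: [0.9, -0.1, -0.1]
finger_gap: 0.993
```

Request:
{"api": "play_rows", "payload": {"deltas": [[0,-0.01,0,0,0,0],[0,-0.03,0,0,0,0],[0,-0.07,0,0,0,0],[0,-0.12,0,0,0,0],[0,-0.17,0,0,0,0],[0,-0.2,0,0,0,0],[0,-0.2,0,0,0,0]]}}

```text
t: 31.5
tcp_pos: [0.5405, -0.506, 0.2197]
tool_rot: [0.372, -0.596, 0.606, -0.373]
force: [1.0, -1.4, 0.5]
finger_gap: 0.996
```

```bash
python3 - <<'E'
from h import *
t=down(SY); print(inS(pose()[0]),sense()["force"],sense()["t"])
im=snapshot("wrist");cv2.imwrite("pics/w27.png",im[:,:,::-1]);m=camera_model("wrist"); np.save("m27.npy",m["camera_from_world"])
for y in(-.07,-.17):
  for x in (.036,.1): print(x,y,proj(m,S(x,y,.036)))
E
```

```text
[ 0.07122211 -0.14465018  0.21965199] [ 0.96783172 -1.35540855  0.53393338] 31.5
0.036 -0.07 (np.float64(222.05543761337844), np.float64(99.93101546059131))
0.1 -0.07 (np.float64(284.3567839772518), np.float64(99.97175496169122))
0.036 -0.17 (np.float64(224.86308339077024), np.float64(193.09247104068513))
0.1 -0.17 (np.float64(281.78869510633604), np.float64(192.98872841225483))
```

View pics/w27.png

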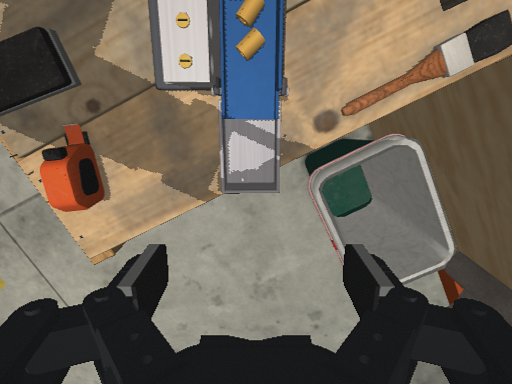

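```bash
python3 - <<'E'
from h import *
m=camera_model("top"); 
for z in (.05,.1,.15): print(z,inS(pix(m,323,148,z)),pix(m,323,148,z))
t=down(SY); print(S(.068,.11,.2),delta(S(.068,.11,.2),t),delta(S(.068,.10,.2),t))
E
```

```text
0.05 [0.04987962 0.16620721 0.05      ] [ 0.65957934 -0.21810448  0.05      ]
0.1 [0.03563831 0.16692595 0.1       ] [ 0.6471428  -0.21112851  0.1       ]
0.15 [0.02139699 0.16764468 0.15      ] [ 0.63470626 -0.20415254  0.15      ]
[ 0.65081827 -0.2765069   0.2       ] [-2.539e-01  1.510e-02 -1.600e-03 -7.400e-03 -1.000e-04  2.900e-03] [-2.439e-01  1.520e-02 -1.600e-03 -7.400e-03 -1.000e-04  2.900e-03]
```

```bash
python3 - <<'E'
from h import *
mt=camera_model("top"); ms=camera_model("side")
for uv in((323,148),(322,143)):
  for z in(.08,.1,.12,.14,.16): print(uv,z,proj(ms,pix(mt,*uv,z)))
im=snapshot("side"); cv2.imwrite("pics/s28.png",cv2.resize(im[130:240,150:270,::-1],None,fx=5,fy=5,interpolation=cv2.INTER_CUBIC))
im=snapshot("top"); cv2.imwrite("pics/t28.png",cv2.resize(im[90:210,225:385,::-1],None,fx=5,fy=5,interpolation=cv2.INTER_CUBIC))
E
```

```text
(323, 148) 0.08 (np.float64(220.86775203386438), np.float64(174.27164810208652))
(323, 148) 0.1 (np.float64(221.8784056984044), np.float64(169.69656006153525))
(323, 148) 0.12 (np.float64(222.90215731550862), np.float64(165.06217941835007))
(323, 148) 0.14 (np.float64(223.93926316775895), np.float64(160.3673460170623))
(323, 148) 0.16 (np.float64(224.9899862677417), np.float64(155.6108692364137))
(322, 143) 0.08 (np.float64(216.22398219725733), np.float64(174.32053737964128))
(322, 143) 0.1 (np.float64(217.27238368663933), np.float64(169.7436541030268))
(322, 143) 0.12 (np.float64(218.33436701674538), np.float64(165.10747817917272))
(322, 143) 0.14 (np.float64(219.4101978334939), np.float64(160.41084990888575))
(322, 143) 0.16 (np.float64(220.50014875592262), np.float64(155.65257915124383))
```

View pics/s28.png

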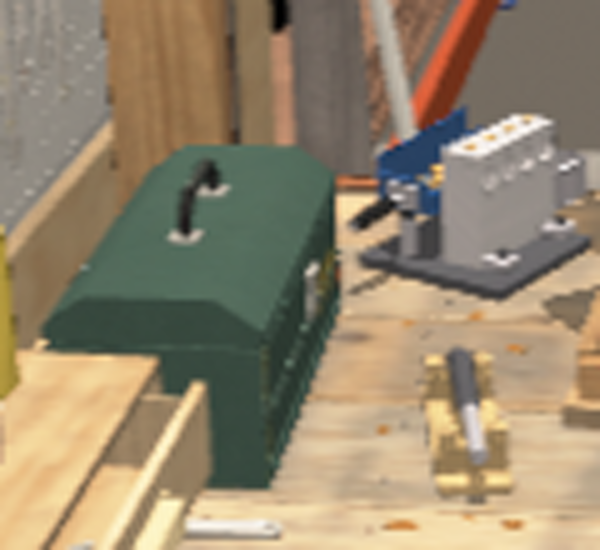

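View pics/t28.png

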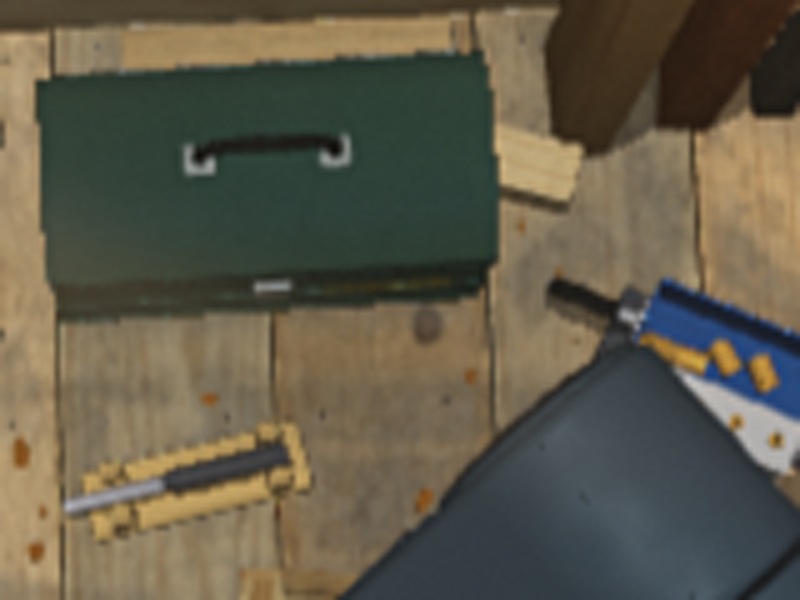

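Request:
{"api": "play_rows", "payload": {"deltas": [[-0.04,0,0,-0.003,0,0.001],[-0.08,0,0,-0.006,0,0.003],[-0.12,0,0,-0.007,0,0.003],[-0.16,0,-0.001,-0.007,0,0.003],[-0.2,0,-0.001,-0.007,0,0.003],[-0.24,0,-0.001,-0.007,0,0.003],[-0.254,0.02,-0.001,-0.007,0,0.003],[-0.254,0.05,-0.001,-0.007,0,0.003],[-0.254,0.05,-0.001,-0.007,0,0.003],[-0.254,0.05,-0.001,-0.007,0,0.003]], "gripper": 0.045}}

```text
t: 32.65
tcp_pos: [0.6489, -0.2746, 0.159]
tool_rot: [-0.374, 0.605, -0.597, 0.371]
force: [0.1, -0.2, 0.1]
finger_gap: 0.529
```

```bash
python3 - <<'E'
from h import *
t=down(SY); print(inS(pose()[0]),delta(S(.068,.11,.0433),t),sense()["force"],sense()["t"])
im=snapshot("wrist");cv2.imwrite("pics/w29.png",im[:,:,::-1]);m=camera_model("wrist"); np.save("m29.npy",m["camera_from_world"])
for y in (.066,.088,.11,.132): print(y,proj(m,S(.068,y,.062)))
E
```

```text
[0.06541035 0.11079019 0.15901417] [ 0.0012  0.1157  0.004   0.0118 -0.0004 -0.0039] [ 0.13602227 -0.16489696  0.12575819] 32.65
0.066 (np.float64(258.51688703621966), np.float64(240.52814042073925))
0.088 (np.float64(258.5934158370374), np.float64(217.21591084763418))
0.11 (np.float64(258.6737461901168), np.float64(192.74565111971708))
0.132 (np.float64(258.75816857211845), np.float64(167.02887613693503))
```

View pics/w29.png

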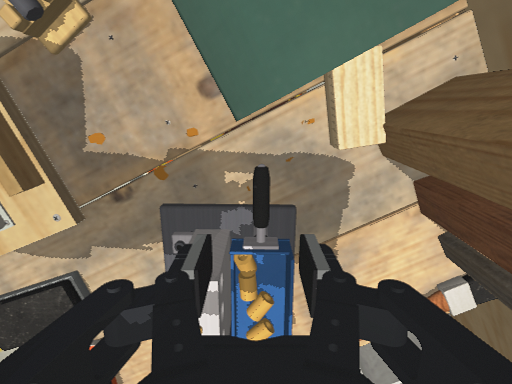

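Request:
{"api": "play_rows", "payload": {"deltas": [[0.001,0.03,0.004,0.01,0,-0.003],[0.001,0.06,0.004,0.01,0,-0.003],[0.001,0.085,0.004,0.01,0,-0.003],[0.001,0.1,0.004,0.01,0,-0.003],[0.001,0.11,0.004,0.01,0,-0.003],[0.001,0.115,0.004,0.01,0,-0.003],[0.001,0.115,0.004,0.01,0,-0.003]]}}

```text
t: 33.4
tcp_pos: [0.6529, -0.2775, 0.0465]
tool_rot: [0.372, -0.6, 0.602, -0.373]
force: [-0.2, 0.3, 0.5]
finger_gap: 0.526
```

```bash
python3 - <<'E'
from h import *
t=down(SY); print(inS(pose()[0]),delta(S(.069,.11,.0433),t),sense()["force"],sense()["t"])
im=snapshot("wrist");cv2.imwrite("pics/w30.png",im[:,:,::-1])
E
```

```text
[0.07033759 0.11003529 0.04652597] [ 0.      0.0032 -0.0013 -0.0037 -0.0005 -0.0005] [-0.19703761  0.28049867  0.51253229] 33.4
```

View pics/w30.png

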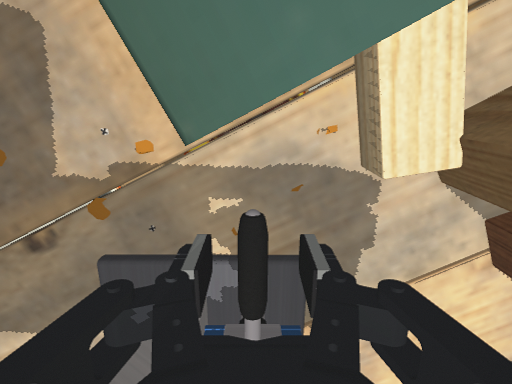

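Request:
{"api": "play_rows", "payload": {"deltas": [[0,0.003,-0.001,-0.003,0,0],[0,0.003,-0.001,-0.003,0,0],[0,0.003,-0.001,-0.003,0,0]]}}

```text
t: 33.75
tcp_pos: [0.652, -0.2768, 0.0437]
tool_rot: [0.372, -0.601, 0.601, -0.373]
force: [0.5, -0.1, 0.1]
finger_gap: 0.531
```

Request:
{"api": "play_rows", "payload": {"deltas": [[0,0,0,0,0,0],[0,0,0,0,0,0],[0,0,0,0,0,0],[0,0,0,0,0,0],[0,0,0,0,0,0],[0,0,0,0,0,0]], "gripper": 0.0, "force": 35}}

```text
t: 34.35
tcp_pos: [0.6518, -0.2767, 0.0435]
tool_rot: [-0.372, 0.601, -0.601, 0.373]
force: [-0.4, 0.1, 2.6]
finger_gap: 0.162
```

```bash
python3 - <<'E'
from h import *
s=sense(); p,r=pose(); q=inS(p); print(q,s["force"],s["t"],s["finger_gap"])
# arc from measured: grasp z
y0,z0=q[1],q[2]+.0187
rr=np.hypot(y0+.066,z0-.063); a0=np.arctan2(z0-.063,y0+.066); print(rr,a0)
t=down(SY)
for th in np.r_[np.arange(0.0,1.06,.05)]:
    y=-.066+rr*np.cos(a0+th); z=.063+rr*np.sin(a0+th)
    print(round(th,2), "tool x %.4f  tool y %.4f"%(y0-y, z0-z))
im=snapshot("wrist");cv2.imwrite("pics/w31.png",im[:,:,::-1])
E
```

```text
[0.06897303 0.11028047 0.04347434] [-0.4103056   0.13262596  2.55073404] 34.35 0.16223706557705572
0.1762824019100154 -0.004683731181200052
0.0 tool x 0.0000  tool y 0.0000
0.05 tool x 0.0002  tool y -0.0088
0.1 tool x 0.0008  tool y -0.0176
0.15 tool x 0.0019  tool y -0.0264
0.2 tool x 0.0033  tool y -0.0350
0.25 tool x 0.0053  tool y -0.0436
0.3 tool x 0.0076  tool y -0.0521
0.35 tool x 0.0104  tool y -0.0605
0.4 tool x 0.0136  tool y -0.0687
0.45 tool x 0.0172  tool y -0.0768
0.5 tool x 0.0212  tool y -0.0846
0.55 tool x 0.0256  tool y -0.0923
0.6 tool x 0.0303  tool y -0.0997
0.65 tool x 0.0354  tool y -0.1069
0.7 tool x 0.0409  tool y -0.1138
0.75 tool x 0.0467  tool y -0.1204
0.8 tool x 0.0529  tool y -0.1267
0.85 tool x 0.0593  tool y -0.1327
0.9 tool x 0.0661  tool y -0.1384
0.95 tool x 0.0731  tool y -0.1437
1.0 tool x 0.0803  tool y -0.1487
1.05 tool x 0.0879  tool y -0.1533
```

View pics/w31.png

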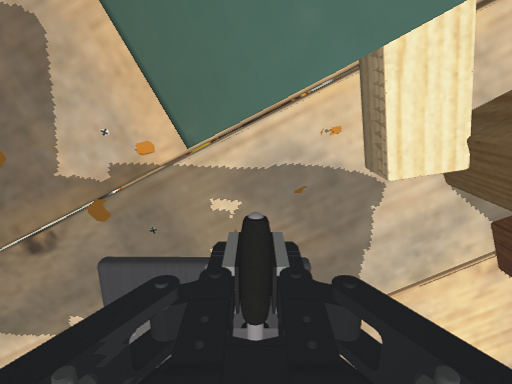

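```bash
python3 - <<'E'
from h import *
im=snapshot("top"); cv2.imwrite("pics/t32.png",cv2.resize(im[100:260,270:430,::-1],None,fx=3.7,fy=3.7,interpolation=cv2.INTER_CUBIC))
im=snapshot("side"); cv2.imwrite("pics/s32.png",cv2.resize(im[130:240,150:310,::-1],None,fx=5,fy=5,interpolation=cv2.INTER_CUBIC))
E
```

```text
(no output)
```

View pics/t32.png

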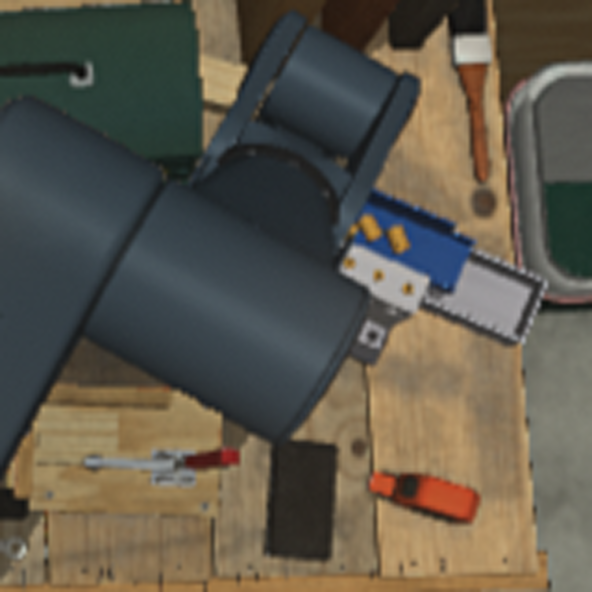

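View pics/s32.png

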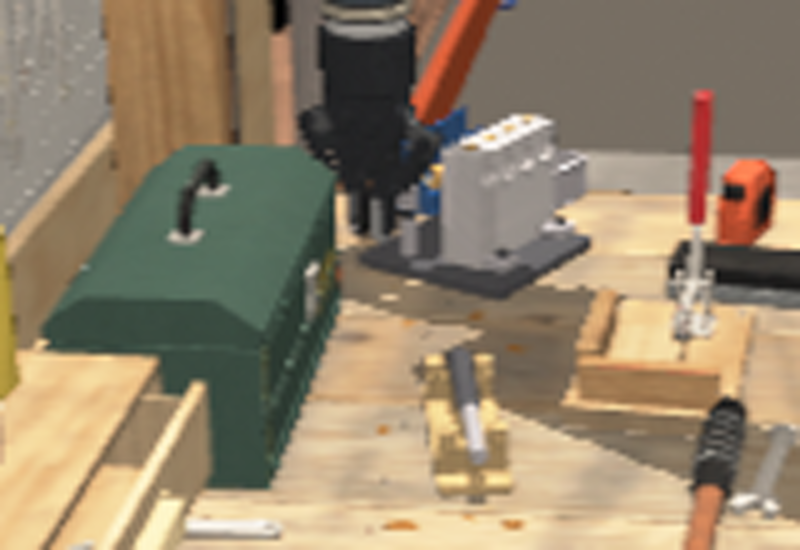

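Request:
{"api": "play_rows", "payload": {"deltas": [[0,-0.004,0,0,0,0],[0.0002,-0.0088,0,0,0,0],[0.0005,-0.014,0,0,0,0],[0.001,-0.019,0,0,0,0],[0.0019,-0.0264,0,0,0,0],[0.0033,-0.035,0,0,0,0],[0.0053,-0.0436,0,0,0,0],[0.0076,-0.0521,0,0,0,0],[0.0104,-0.0605,0,0,0,0],[0.0136,-0.0687,0,0,0,0],[0.0136,-0.0687,0,0,0,0],[0.0136,-0.0687,0,0,0,0]]}}

```text
t: 35.7
tcp_pos: [0.6455, -0.2891, 0.1123]
tool_rot: [0.373, -0.601, 0.601, -0.373]
force: [-0.1, -0.7, -2.4]
finger_gap: 0.165
```

```bash
cat > c2.py <<'E'
from h import *
import sys
k=sys.argv[1]
s=sense(); q=inS(s["tcp_pos"]); y0,z0=q[1],q[2]+.0187; print(q,s["force"],s["t"],s["finger_gap"],"r",np.hypot(y0+.066,z0-.063),"ang",np.arctan2(z0-.063,y0+.066))
im=snapshot("top"); cv2.imwrite(f"pics/t{k}.png",cv2.resize(im[120:220,320:440,::-1],None,fx=5,fy=5,interpolation=cv2.INTER_CUBIC))
im=snapshot("wrist");cv2.imwrite(f"pics/w{k}.png",im[:,:,::-1])
E
python3 c2.py 33
```

```text
[0.06884896 0.09631358 0.11231989] [-0.07787195 -0.74546019 -2.35013214] 35.7 0.16516180764361485 r 0.17598978275944557 ang 0.3968326791919673
```

View pics/t33.png

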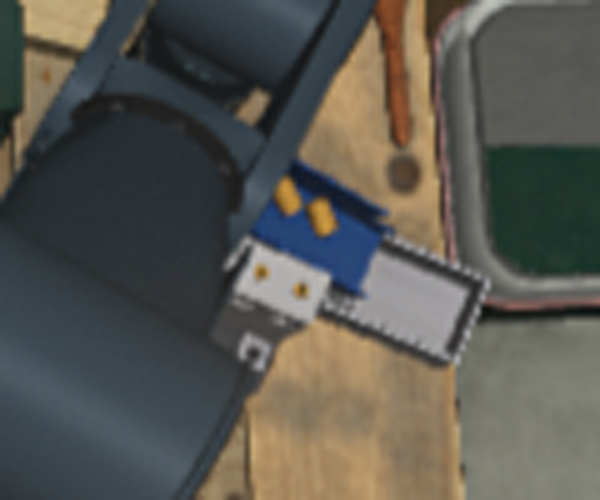

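View pics/w33.png

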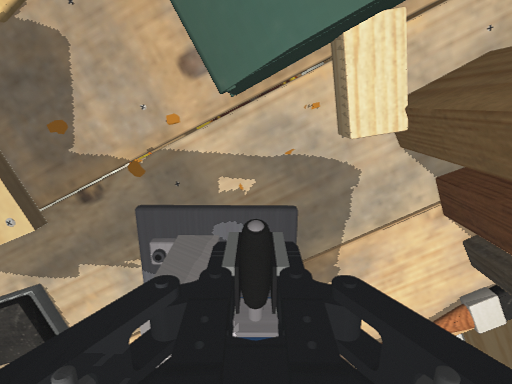

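Request:
{"api": "play_rows", "payload": {"deltas": [[0.0036,-0.0081,0,0,0,0],[0.0076,-0.0159,0,0,0,0],[0.012,-0.0236,0,0,0,0],[0.0167,-0.031,0,0,0,0],[0.0218,-0.0382,0,0,0,0],[0.0273,-0.0451,0,0,0,0],[0.0331,-0.0517,0,0,0,0],[0.0393,-0.058,0,0,0,0],[0.0393,-0.058,0,0,0,0],[0.0393,-0.058,0,0,0,0]]}}

```text
t: 36.8
tcp_pos: [0.6278, -0.3243, 0.1705]
tool_rot: [-0.373, 0.601, -0.601, 0.372]
force: [-0.1, -0.9, -1.6]
finger_gap: 0.162
```

```bash
python3 c2.py 34
```

```text
[0.06868659 0.05693974 0.17046757] [-0.11760604 -0.86538876 -1.62867319] 36.8 0.1622318099959988 r 0.17616025786731693 ang 0.7983550236368919
```

View pics/t34.png

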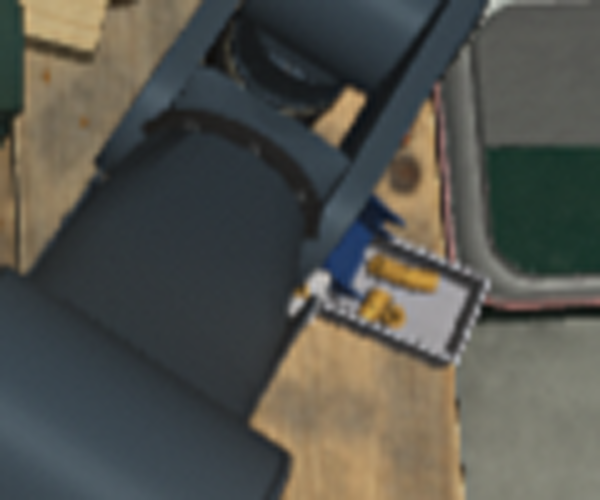

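Request:
{"api": "play_rows", "payload": {"deltas": [[0.0064,-0.006,0,0,0,0],[0.0132,-0.0117,0,0,0,0],[0.0202,-0.017,0,0,0,0],[0.0202,-0.017,0,0,0,0],[0.0202,-0.017,0,0,0,0],[0.0202,-0.017,0,0,0,0]]}}

```text
t: 37.5
tcp_pos: [0.6188, -0.3424, 0.1873]
tool_rot: [-0.373, 0.601, -0.601, 0.372]
force: [-1.7, 0.1, -0.6]
finger_gap: 0.158
```

```bash
python3 c2.py 35
```

```text
[0.06860591 0.03671464 0.18726308] [-1.72296925  0.14464454 -0.57333334] 37.5 0.15761895517623556 r 0.1760361894869042 ang 0.9477818756804477
```

View pics/t35.png

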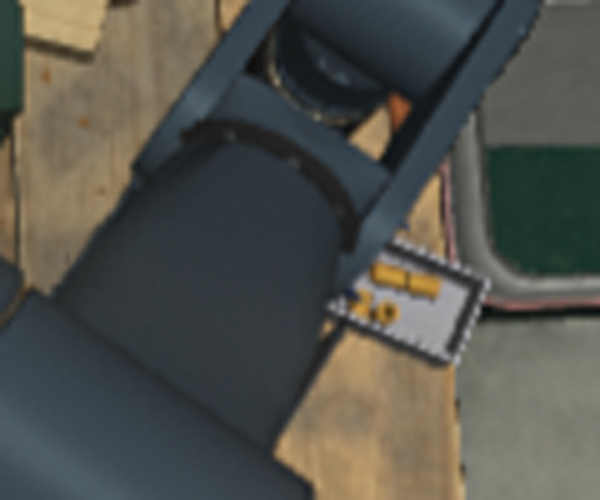

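View pics/w35.png

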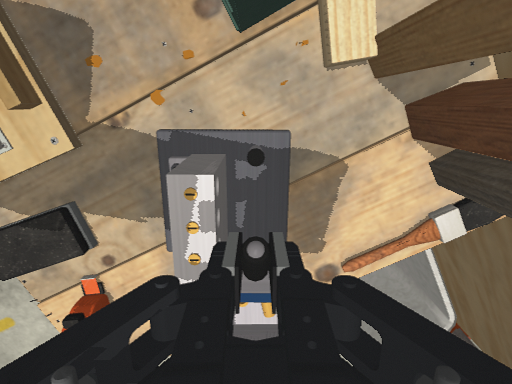

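Request:
{"api": "play_rows", "payload": {"deltas": [[-0.007,0.0053,0,0,0,0],[-0.0138,0.011,0,0,0,0],[-0.0202,0.017,0,0,0,0],[-0.0264,0.0233,0,0,0,0],[-0.0322,0.0299,0,0,0,0],[-0.0377,0.0368,0,0,0,0],[-0.0428,0.044,0,0,0,0],[-0.0475,0.0514,0,0,0,0],[-0.0519,0.0591,0,0,0,0],[-0.0559,0.0669,0,0,0,0],[-0.0595,0.075,0,0,0,0],[-0.0595,0.075,0,0,0,0]]}}

```text
t: 38.8
tcp_pos: [0.6462, -0.2879, 0.1104]
tool_rot: [-0.372, 0.601, -0.601, 0.373]
force: [-0.5, 4.5, 1.2]
finger_gap: 0.16
```

Request:
{"api": "play_rows", "payload": {"deltas": [[-0.0032,0.0082,0,0,0,0],[-0.006,0.0166,0,0,0,0],[-0.0083,0.0251,0,0,0,0],[-0.0103,0.0337,0,0,0,0],[-0.0117,0.0423,0,0,0,0],[-0.0123,0.047,0,0,0,0],[-0.0128,0.0511,0,0,0,0],[-0.0132,0.056,0,0,0,0],[-0.0134,0.06,0,0,0,0],[-0.0136,0.064,0,0,0,0],[-0.0136,0.067,0,0,0,0],[-0.0136,0.0685,0,0,0,0]]}}

```text
t: 40.0
tcp_pos: [0.6518, -0.2769, 0.0453]
tool_rot: [-0.372, 0.601, -0.601, 0.373]
force: [-4.1, 6.2, 15.4]
finger_gap: 0.164
```

Request:
{"api": "play_rows", "payload": {"deltas": [[0,0.0005,0,0,0,0],[0,0.001,0,0,0,0],[0,0.001,0,0,0,0]]}}

```text
t: 40.3
tcp_pos: [0.6518, -0.2768, 0.0454]
tool_rot: [0.372, -0.601, 0.601, -0.373]
force: [-4.7, 5.2, 13.5]
finger_gap: 0.16
```

```bash
python3 c2.py 36
```

```text
[0.06905592 0.11015675 0.04537226] [-4.70116552  5.18847446 13.51451762] 40.3 0.1598305665590516 r 0.17616000854817576 ang 0.006086899059708274
```

View pics/t36.png

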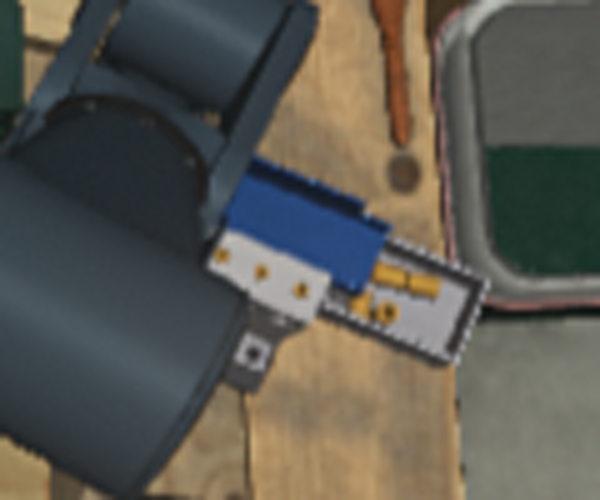

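View pics/w36.png

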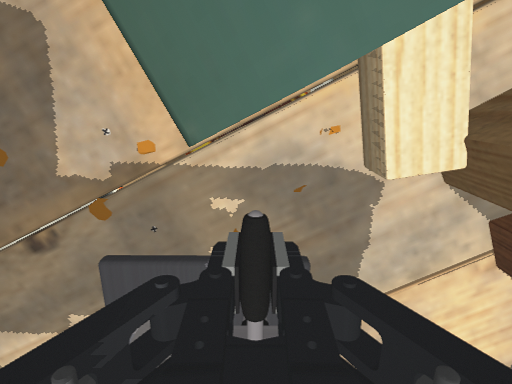

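Request:
{"api": "play_rows", "payload": {"deltas": [[0,-0.001,0,0,0,0],[0,-0.001,0,0,0,0],[0,-0.001,0,0,0,0],[0,-0.001,0,0,0,0],[0,-0.001,0,0,0,0]], "gripper": 0.045}}

```text
t: 40.9
tcp_pos: [0.6518, -0.277, 0.043]
tool_rot: [-0.372, 0.601, -0.601, 0.373]
force: [-0.2, -0.3, 0.3]
finger_gap: 0.525
```

Request:
{"api": "play_rows", "payload": {"deltas": [[0,-0.01,0,0,0,0],[0,-0.03,0,0,0,0],[0,-0.07,0,0,0,0],[0,-0.12,0,0,0,0],[0.03,-0.15,0,0,0,0],[0.07,-0.17,0,0,0,0],[0.12,-0.17,0,0,0,0],[0.17,-0.17,0,0,0,0],[0.22,-0.17,0,0,0,0],[0.254,-0.17,0,0,0,0],[0.254,-0.17,0,0,0,0],[0.254,-0.17,0,0,0,0]], "gripper": 0.045}}

```text
t: 42.1
tcp_pos: [0.5381, -0.5049, 0.2136]
tool_rot: [-0.372, 0.602, -0.601, 0.372]
force: [0.4, 0.0, 0.0]
finger_gap: 0.529
```

```bash
python3 - <<'E'
from h import *
t=down(SY); s=sense(); print(inS(pose()[0]),s["t"],s["finger_gap"],delta(S(.068,-.143,.011),t))
im=snapshot("wrist");cv2.imwrite("pics/w37.png",im[:,:,::-1]);m=camera_model("wrist"); np.save("m37.npy",m["camera_from_world"])
im=snapshot("side"); cv2.imwrite("pics/s37.png",cv2.resize(im[130:240,150:310,::-1],None,fx=5,fy=5,interpolation=cv2.INTER_CUBIC))
E
```

```text
[ 0.06858493 -0.14470373  0.21358187] 42.1 0.5289434780797738 [-0.0015  0.2026 -0.0007 -0.0003 -0.0023 -0.0012]
```

View pics/w37.png

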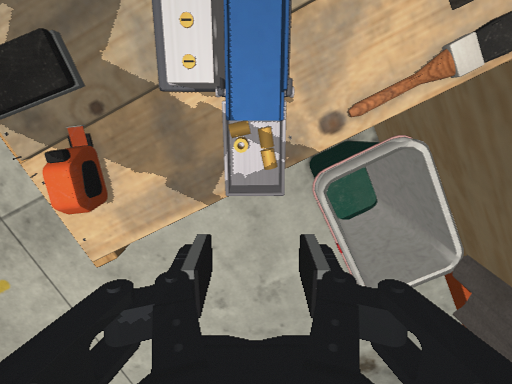

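View pics/s37.png

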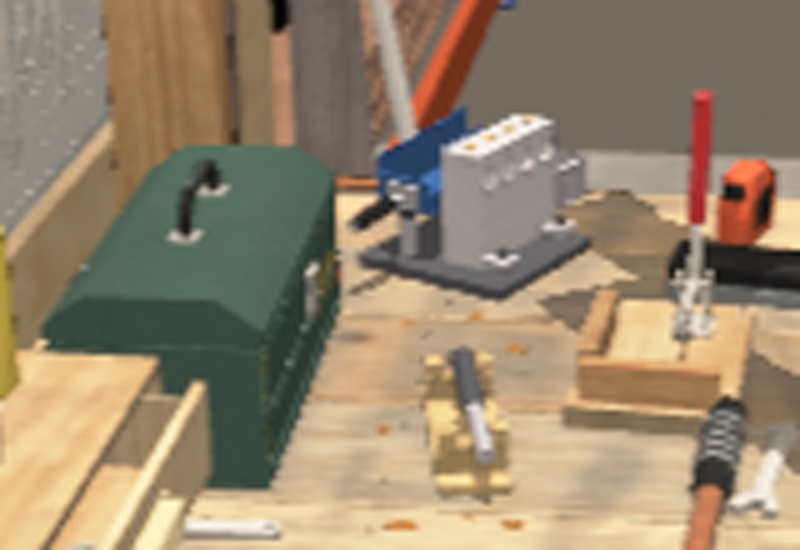

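Request:
{"api": "play_rows", "payload": {"deltas": [[0,0,0,0,0,0],[0,0.03,0,0,-0.002,-0.001],[-0.001,0.08,0,0,-0.002,-0.001],[-0.001,0.12,0,0,-0.002,-0.001],[-0.001,0.15,0,0,-0.002,-0.001],[-0.001,0.17,0,0,-0.002,-0.001],[-0.001,0.185,0,0,-0.002,-0.001],[-0.001,0.195,0,0,-0.002,-0.001],[-0.001,0.202,0,0,-0.002,-0.001],[-0.001,0.202,0,0,-0.002,-0.001]], "gripper": 0.085}}

```text
t: 43.2
tcp_pos: [0.5394, -0.5029, 0.011]
tool_rot: [-0.373, 0.601, -0.601, 0.373]
force: [0.1, -0.6, -0.7]
finger_gap: 0.994
```

```bash
python3 - <<'E'
from h import *
print(inS(pose()[0]),sense()["force"])
im=snapshot("wrist");cv2.imwrite("pics/w38.png",im[:,:,::-1])
E
```

```text
[ 0.0688471 -0.1423604  0.0110173] [ 0.10888125 -0.57013967 -0.70399505]
```

View pics/w38.png

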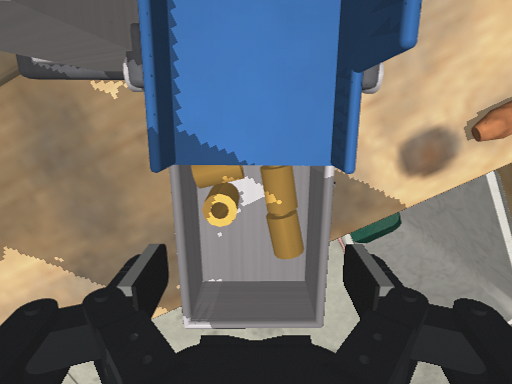

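Request:
{"api": "play_rows", "payload": {"deltas": [[0,0,0,0,0,0],[0,0,0,0,0,0],[0,0,0,0,0,0],[0,0,0,0,0,0],[0,0,0,0,0,0]], "gripper": 0.04, "force": 60}}

```text
t: 43.75
tcp_pos: [0.5397, -0.5043, 0.0131]
tool_rot: [0.373, -0.6, 0.602, -0.373]
force: [-0.1, -0.3, 5.9]
finger_gap: 0.734
```

Request:
{"api": "play_rows", "payload": {"deltas": [[0,-0.004,0,0,0,0],[0,-0.006,0,0,0,0],[0.008,-0.006,0,0,0,0],[0.018,-0.006,0,0,0,0],[0.028,-0.006,0,0,0,0],[0.036,-0.006,0,0,0,0],[0.04,-0.006,0,0,0,0],[0.04,-0.006,0,0,0,0]]}}

```text
t: 44.55
tcp_pos: [0.5208, -0.5402, 0.0172]
tool_rot: [0.373, -0.601, 0.601, -0.373]
force: [-0.4, 0.5, -4.1]
finger_gap: 0.737
```

```bash
python3 - <<'E'
from h import *
print(inS(pose()[0]),sense()["force"],sense()["finger_gap"])
im=snapshot("wrist");cv2.imwrite("pics/w39.png",im[:,:,::-1])
E
```

```text
[ 0.06884204 -0.18400228  0.01715933] [-0.43148775  0.45140978 -4.08769678] 0.7373251527141067
```

View pics/w39.png

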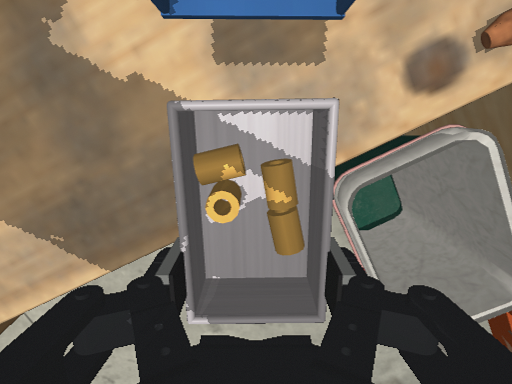

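Request:
{"api": "play_rows", "payload": {"deltas": [[0,-0.02,0,0,0,0],[0,-0.06,0,0,0,0],[0,-0.1,0,0,0,0],[0,-0.14,0,0,0,0],[0,-0.17,0,0,0,0],[0,-0.18,0,0,0,0],[0,-0.18,0,0,0,0]]}}

```text
t: 45.3
tcp_pos: [0.5225, -0.5395, 0.2007]
tool_rot: [0.373, -0.599, 0.602, -0.373]
force: [0.7, -0.3, -3.4]
finger_gap: 0.736
```

```bash
python3 - <<'E'
from h import *
t=down(np.radians(-78)); print(pose()[0],delta([.4915,.2576,.2],t))
E
```

```text
[ 0.52252334 -0.53949509  0.20065569] [-7.011e-01 -3.200e-03 -3.805e-01 -5.700e-03  9.030e-01  6.000e-04]
```

Distance 0.8 m; 22 rows of ~37 mm.

Request:
{"api": "play_rows", "payload": {"deltas": [[-0.016,0,-0.009,0,0.02,0],[-0.048,0,-0.026,0,0.062,0],[-0.08,0,-0.043,0,0.103,0],[-0.112,0,-0.061,0,0.144,0],[-0.144,0,-0.078,0,0.185,0],[-0.176,0,-0.095,0,0.226,0],[-0.208,0,-0.113,0,0.267,0],[-0.24,0,-0.13,0,0.309,0],[-0.272,0,-0.147,0,0.35,0],[-0.304,0,-0.165,0,0.391,0],[-0.336,0,-0.182,0,0.432,0],[-0.368,0,-0.2,0,0.474,0]]}}

```text
t: 46.5
tcp_pos: [0.5035, -0.1182, 0.1952]
tool_rot: [-0.222, 0.673, -0.671, 0.22]
force: [0.8, -0.2, -3.2]
finger_gap: 0.734
```

```bash
python3 - <<'E'
from h import *
t=down(np.radians(-78)); print(pose()[0],delta([.4915,.2576,.2],t))
E
```

```text
[ 0.50349801 -0.11821363  0.19521255] [-0.2135 -0.0041 -0.3095  0.0034  0.4265  0.0033]
```

Request:
{"api": "play_rows", "payload": {"deltas": [[-0.021,0,-0.031,0,0.043,0],[-0.043,0,-0.062,0,0.085,0],[-0.064,0,-0.093,0,0.128,0],[-0.085,0,-0.124,0,0.171,0],[-0.107,0,-0.155,0,0.213,0],[-0.128,0,-0.186,0,0.256,0],[-0.149,0,-0.217,0,0.299,0],[-0.171,0,-0.248,0,0.341,0],[-0.192,0,-0.279,0,0.384,0],[-0.205,0,-0.298,0,0.41,0],[-0.213,0,-0.309,0,0.426,0],[-0.213,0,-0.309,0,0.426,0]]}}

```text
t: 47.7
tcp_pos: [0.4905, 0.256, 0.195]
tool_rot: [0.077, -0.703, 0.703, -0.074]
force: [-0.1, -0.9, -2.3]
finger_gap: 0.732
```

Request:
{"api": "play_rows", "payload": {"deltas": [[0,0,0,0,0,0],[0,0,0,0,0,0]]}}

```text
t: 47.9
tcp_pos: [0.4917, 0.2535, 0.1961]
tool_rot: [0.075, -0.703, 0.704, -0.074]
force: [0.3, 0.0, -3.7]
finger_gap: 0.731
```

```bash
python3 - <<'E'
from h import *
t=down(np.radians(-78)); print(pose()[0],delta([.4915,.2576,.0136],t))
im=snapshot("wrist");cv2.imwrite("pics/w40.png",im[:,:,::-1]); m=camera_model("wrist"); print(proj(m,[.5136,.2622,.002]))
E
```

```text
[0.49173353 0.25346842 0.19605614] [-0.0011  0.1824 -0.0043 -0.0009  0.0018  0.0027]
(np.float64(250.85892180058133), np.float64(147.63909260375607))
```

View pics/w40.png

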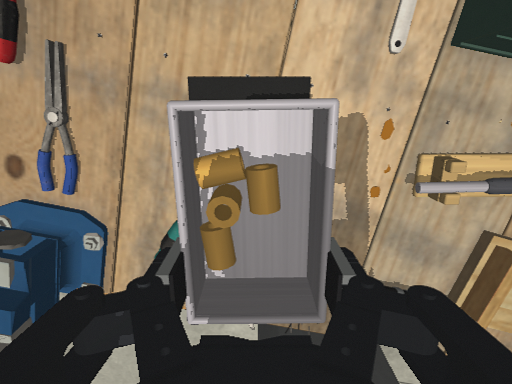

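Request:
{"api": "play_rows", "payload": {"deltas": [[-0.001,0.03,-0.002,0,0,0],[-0.001,0.07,-0.004,0,0,0.002],[-0.001,0.11,-0.004,0,0,0.002],[-0.001,0.14,-0.004,0,0,0.002],[-0.001,0.16,-0.004,0,0,0.002],[-0.001,0.17,-0.004,0,0,0.002],[-0.001,0.174,-0.004,0,0,0.002],[-0.001,0.174,-0.004,0,0,0.002]]}}

```text
t: 48.75
tcp_pos: [0.4931, 0.2583, 0.0232]
tool_rot: [0.074, -0.703, 0.703, -0.075]
force: [-0.2, 0.4, -3.5]
finger_gap: 0.728
```

```bash
python3 - <<'E'
from h import *
t=down(np.radians(-78)); print(pose()[0],sense()["force"],delta([.4915,.2576,.0136],t))
im=snapshot("wrist");cv2.imwrite("pics/w41.png",im[:,:,::-1])
E
```

```text
[0.49310696 0.25831472 0.02317112] [-0.18665124  0.35527545 -3.51164601] [ 0.0017  0.0096  0.0004 -0.0004  0.0016 -0.0023]
```

View pics/w41.png

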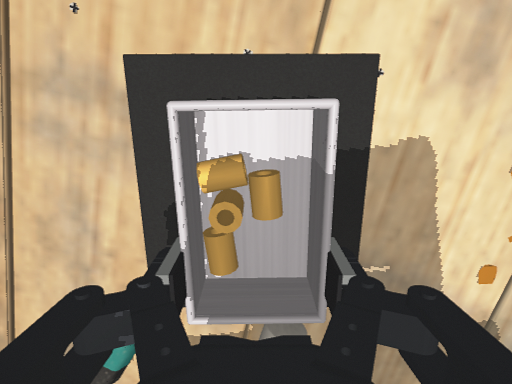

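Request:
{"api": "play_rows", "payload": {"deltas": [[0.001,0.003,0,0,0.001,-0.002],[0.001,0.006,0,0,0.001,-0.002],[0.001,0.008,0,0,0.001,-0.002],[0.001,0.008,0,0,0.001,-0.002],[0.001,0.008,0,0,0.001,-0.002]]}}

```text
t: 49.3
tcp_pos: [0.4918, 0.2585, 0.0151]
tool_rot: [0.074, -0.703, 0.703, -0.075]
force: [0.6, 0.9, -3.7]
finger_gap: 0.734
```

Request:
{"api": "play_rows", "payload": {"deltas": [[0,0.001,0,0,0,0],[0,0.0015,0,0,0,0],[0,0.0015,0,0,0,0]]}}

```text
t: 49.6
tcp_pos: [0.4918, 0.2585, 0.015]
tool_rot: [0.074, -0.703, 0.703, -0.075]
force: [-1.5, -0.5, 7.8]
finger_gap: 0.733
```

Request:
{"api": "play_rows", "payload": {"deltas": [[0,0,0,0,0,0],[0,0,0,0,0,0],[0,0,0,0,0,0],[0,0,0,0,0,0],[0,0,0,0,0,0]], "gripper": 0.085}}

```text
t: 50.1
tcp_pos: [0.4916, 0.2584, 0.0133]
tool_rot: [0.074, -0.703, 0.703, -0.074]
force: [-0.0, 0.9, 0.0]
finger_gap: 0.995
```

Request:
{"api": "play_rows", "payload": {"deltas": [[0,-0.01,0,0,0,0],[0,-0.03,0,0,0,0],[0,-0.07,0,0,0,0],[0,-0.12,0,0,0,0],[0,-0.17,0,0,0,0],[0,-0.22,0,0,0,0],[0,-0.25,0,0,0,0],[0,-0.25,0,0,0,0],[0,-0.25,0,0,0,0]]}}

```text
t: 51.0
tcp_pos: [0.4914, 0.2585, 0.2644]
tool_rot: [0.074, -0.703, 0.703, -0.075]
force: [-0.8, -0.1, -0.7]
finger_gap: 0.998
```

```bash
python3 - <<'E'
from h import *
print(pose()[0],sense()["t"]);m=camera_model("wrist");np.save("m42.npy",m["camera_from_world"]);im=snapshot("wrist");cv2.imwrite("pics/w42.png",im[:,:,::-1])
rg=down(np.radians(12.2)); print(delta([.5411,-.0093,.25],rg))
E
```

```text
[0.49137092 0.25845348 0.26442076] 51.0
[ 6.600e-03  1.310e-02  2.721e-01  1.000e-03 -1.573e+00  1.900e-03]
```

View pics/w42.png

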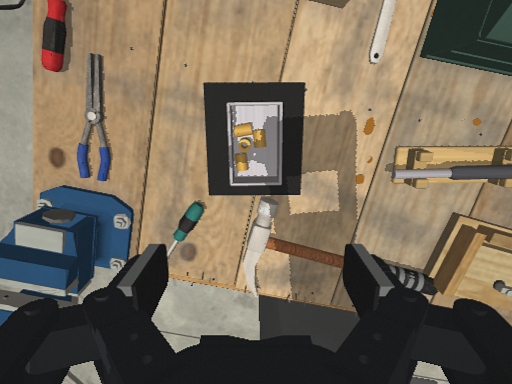

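Request:
{"api": "play_rows", "payload": {"deltas": [[0,0,0.023,0,-0.13,0],[0,0,0.045,0,-0.26,0],[0,0,0.068,0,-0.39,0],[0,0,0.09,0,-0.52,0],[0,0,0.113,0,-0.65,0],[0,0,0.136,0,-0.78,0],[0,0,0.159,0,-0.91,0],[0,0,0.181,0,-1.04,0],[0,0,0.204,0,-1.17,0],[0,0,0.227,0,-1.3,0],[0,0,0.25,0,-1.43,0],[0.007,0,0.272,0,-1.573,0]], "gripper": 0.06}}

```text
t: 52.25
tcp_pos: [0.541, -0.0098, 0.2611]
tool_rot: [0.552, -0.444, 0.441, -0.551]
force: [0.2, 0.7, 0.5]
finger_gap: 0.701
```

Request:
{"api": "play_rows", "payload": {"deltas": [[0,0,0,0,0,0],[0,0,0,0,0,0]]}}

```text
t: 52.45
tcp_pos: [0.5406, -0.0088, 0.2617]
tool_rot: [0.55, -0.446, 0.444, -0.549]
force: [-0.5, 0.2, 0.0]
finger_gap: 0.704
```

```bash
python3 - <<'E'
from h import *
print(pose()[0],sense()["t"]);m=camera_model("wrist");np.save("m43.npy",m["camera_from_world"]);im=snapshot("wrist");cv2.imwrite("pics/w43.png",im[:,:,::-1])
cv2.imwrite("pics/w43c.png",cv2.resize(im[80:250,200:320,::-1],None,fx=3.5,fy=3.5,interpolation=cv2.INTER_NEAREST))
E
```

```text
[ 0.54057146 -0.00884414  0.26173947] 52.45
```

View pics/w43c.png

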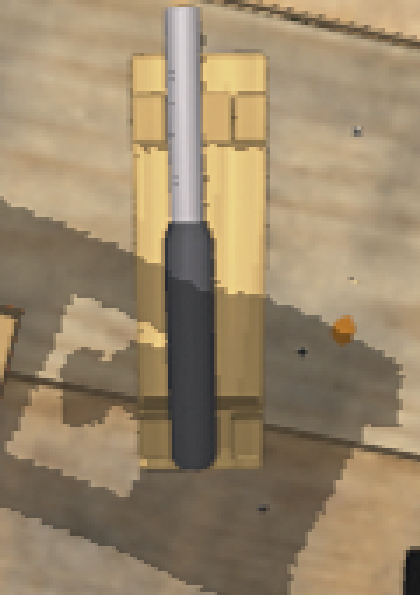

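```bash
python3 - <<'E'
from h import *
m=camera_model("wrist"); m["camera_from_world"]=np.load("m43.npy")
P=lambda u,v,z: pix(m,200+(u+.5)/3.5-.5,80+(v+.5)/3.5-.5,z)[:2]
tip=P(184,8,.036); tail=P(193,467,.038)
print(tip,tail,np.linalg.norm(tip-tail)); d=tip-tail; d/=np.linalg.norm(d); g=((tip-.095*d)+(tail+.065*d))/2
print("yaw",np.degrees(np.arctan2(d[1],d[0])),"grip",g)
# rest corners at top of saddles z~.04 : front saddle x=.09,y=+-.023 ; rear saddle rear x=-.04
c=[P(132,54,.042),P(268,54,.042),P(138,467,.040),P(262,467,.040)]
f=(c[0]+c[1])/2; b=(c[2]+c[3])/2; rx=(f-b)/np.linalg.norm(f-b); L=np.linalg.norm(f-b); print("rest len",L,"yaw",np.degrees(np.arctan2(rx[1],rx[0])),np.linalg.norm(c[0]-c[1]),np.linalg.norm(c[2]-c[3]))
o=(f+b)/2-rx*.025; ry=np.array([-rx[1],rx[0]]); print("grip in rest",(g-o)@rx,(g-o)@ry, "tip",(tip-o)@rx,(tip-o)@ry)
ms=camera_model("side")
for z in (.036,.042,.048): print(z,proj(ms,[*tip,z]))
im=snapshot("side"); cv2.imwrite("pics/s43.png",cv2.resize(im[190:235,225:260,::-1],None,fx=13,fy=13,interpolation=cv2.INTER_CUBIC))
b0=cv2.imread("pics/side0.png"); cv2.imwrite("pics/s00.png",cv2.resize(b0[190:235,225:260],None,fx=13,fy=13,interpolation=cv2.INTER_CUBIC))
E
```

```text
[0.51496821 0.08371165] [ 0.55136554 -0.07283649] 0.16072363654648741
yaw 103.08869264018209 grip [ 0.53656376 -0.00917273]
rest len 0.14535553020841857 yaw 102.13598733970372 0.04468936992988663 0.04589161302749441
grip in rest 0.016925128146046596 0.0036836870213374463 tip 0.11227376365705168 0.005269275419584001
0.036 (np.float64(246.78560382770556), np.float64(221.036903904071))
0.042 (np.float64(246.7774495748497), np.float64(219.38965640838128))
0.048 (np.float64(246.76926837536928), np.float64(217.73696540233283))
```

View pics/s43.png

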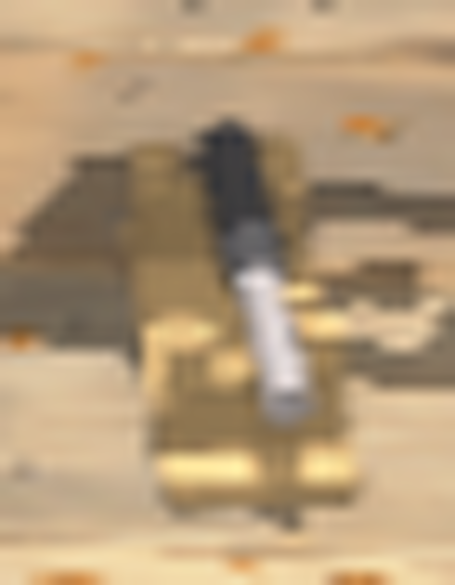

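View pics/s00.png

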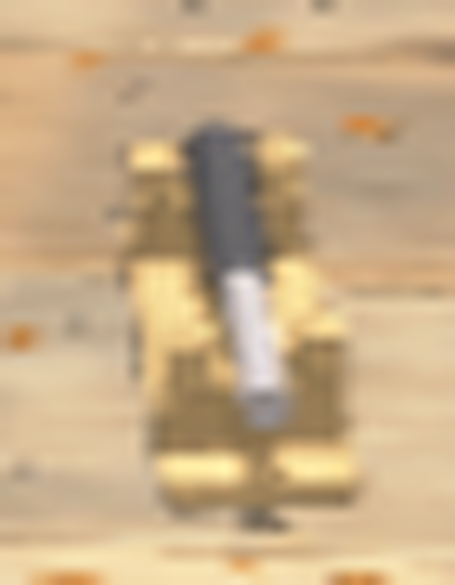

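```bash
python3 - <<'E'
from h import *
m=camera_model("wrist"); m["camera_from_world"]=np.load("m42.npy")
c=np.array([pix(m,u,v,.038)[:2] for u,v in((228,102),(283,103),(280,185),(229,185))]); k=np.array([pix(m,u,v,.002)[:2] for u,v in((205,83),(305,83),(300,194),(208,194))])
print(c.mean(0),k.mean(0))
im=snapshot("top"); cv2.imwrite("pics/t44.png",cv2.resize(im[80:270,100:425,::-1],None,fx=2.4,fy=2.4,interpolation=cv2.INTER_CUBIC))
print(sense()["t"])
E
```

```text
[0.51277682 0.2625115 ] [0.51307589 0.26323228]
52.6
```

View pics/t44.png

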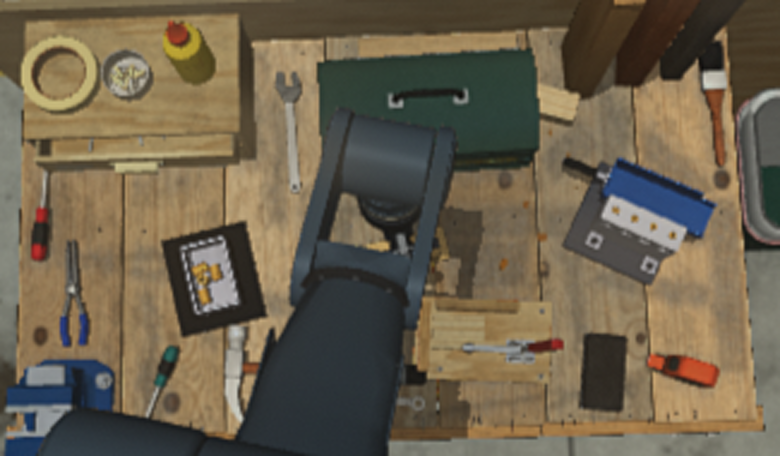

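Everything is in place: the tin is on the mat with the bushings, the tray is down, and the bystanders haven't moved. Handing in.

```bash
python3 -c "
from station import *
print(sign_off())"
```

```text
the job is handed in; nothing more can be done
None
```

All four bushings were pushed through into the catch tray with the drift, then tipped over the lip into the tin. I lowered the tray by its handle onto its stop, put the tin back on the mat, and handed the job in at about 53 s. The hand-in gives no verdict, so what follows is from my own last checks.

- **Tin:** its middle is within 1 mm of the mat's. The pictures show all four bushings inside it and none astray.
- **Tray:** it was lowered at about 0.5 rad/s until it pressed on its stop, and it looks down in the final top view.
- **Bystanders:** by eye in the final pictures, the screwdriver, sanding block and pliers are where they were.
- **Drift:** it was knocked about 4 to 5 mm sideways after I put it back. I left it there because it still lies in both notches within the limits:
  - Grip point: about 17 to 20 mm along the rest.
  - Sideways offset: 3.7 mm.
  - Turn: about 0.02 rad.
  - Nose height in the side view: 36 mm, which fits the notch floor.

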